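# Hang the seal caddy from the property-room rail

### The arm

A 6-joint arm with a two-finger parallel gripper is mounted at the origin on the work surface. World frame = base frame: x ahead of the robot, y to its left, z up, the work surface at z = 0. Lengths are in mm, angles in degrees, forces in N, time in s.
With the tool pointing down it reaches from about 300 to 850 mm from the base axis. Payload 4.2 kg.
Tool frame: the origin (TCP) lies at the very end of the fingers, on their centre line; the grasp point (between the pads) lies 19 mm behind it; z points along the fingers, y is the line along which they close (so a half turn about z gives the same grasp; the last joint's range is limited). The gripper opens to 91 mm and grips with 3 to 60 N. Pads are 32 mm wide; open, the fingers measure 118 mm over their backs; the gripper's body (76 mm by 178 mm) begins 60 mm behind the grasp point.
Start: joints at [68.354, 18.312, 89.639, -0, 72.044, -1.146], TCP at [201.376, 538.601, 213.976] pointing down, gripper open.
Joint ranges: [-177.97, 177.97], [-48.28, 115.42], [12.27, 149.76], [-77.06, 257.06], [2.81, 150.46], [-146.56, 146.56]. Speed limits (degrees/s): [147.25, 147.25, 180, 180, 180, 180].

### API

Orientations are given as [roll, pitch, yaw] about the fixed x, y, z axes, in that order (R = Rz(yaw) Ry(pitch) Rx(roll)).
In Python, from workcell import * gives the robot as it stands.
- The arm moves only by the tool move_arm, never from a script. Its argument "motion" is a list of rows, each a list of 3 entries, a list of its own where there are three numbers: the finger opening in mm, from 0 to 91.2, then the shift along the world's x, y, z in units of 25 mm (1.0 is 25 mm), then the turn, a rotation vector about the world's x, y, z in units of 4 degrees (1.0 is 4 degrees). In form: [[grip, [x, y, z], [ax, ay, az]], ...]. A call has 1 to 20 rows; each row shifts and turns the commanded pose from where the row before left it; what a row does not reach is not made up. A row lasts 1/12 s, in which the tool goes at most 41.7 mm and 7.16 degrees, less where a joint would pass 70% of its speed; a pose out of reach is approached as far as the arm can. A call with a number of a shift or a turn outside -1 to 1 is refused whole. A call with a gripper value outside its range is refused whole. The fingers move at their own pace and stop on an object; "grip_force" is the grip in N (left out, the last holds). Time passes only in rows, so rows that do not move let the fingers close. It gives the time, the measured TCP pose, the force, the opening and the grip force at its end, in the units of the state.
- state(): the state, without advancing time (a new reading comes with each control period).
- grab_frame(name): name is "scene" or "top"; returns the picture (384x512x3 uint8, blue, green, red); there is no depth.
- camera_info(name): a dict with "fx", "fy", "cx", "cy" (pixels), "rvec" (rotation vector, rad) and "tvec" (3), from world to camera coordinates, as OpenCV has them. Camera axes: x right, y down, z forward; pixel columns grow to the right and rows downward; lengths in mm; the calibration is good to about 2 mm. A picture is of the moment at which its call begins. camera_info takes no time and is no camera call.
- job_done(): hands the job in; it is judged then, once.
The state is a dict: "time_s": time; "qpos": joint angles; "qvel": joint speeds; "effort": joint torques, N m; "ee_pos": TCP position; "ee_rot": TCP orientation; "force": force on the tool from outside, world axes, zero at the start; "torque": the same for the moment, N m; "gripper_width": finger opening in mm; "gripper_force": force on a finger pad.
Only numpy, scipy, OpenCV 4.12 (cv2) and the standard library are available. Lean on these libraries where they do the work, as an engineer would, in place of code of your own. Each camera call takes 0.05 s, during which the arm holds its last target. There are 200 camera calls.

### The job

Take the steel S-hook off its small wooden parking stand, hook its upper curl over the long rail between the green posts and let it hang free. Then lift the yellow caddy out of the crate, stand it upright on the cork-topped riser block and let go so you can change your grip, and finally hang it by its handle in the lower curl of the S-hook, let go and leave it hanging still. Leave the bottle and the stamp where they are.

Things in the scene. Friction and masses are not known exactly. Their poses are not given: they have to be found in the camera images.
- rail_mid (a point): Middle of a fixed level round steel bar, 12 mm thick, 300 mm long, on its centre line, 300 mm above the table. z up, y along the bar, x level and square to it, pointing away from the robot.
- rail: The fixed stand of the bar: two green posts 18 mm square at y = -150 and +150 mm, each rising 6 mm above the bar's centre line, on plates 50 (x) x 40 x 8 mm. Origin on the table straight below the bar's middle, axes as rail_mid.
- hook_center (a point): Centre of the loose S-hook, half-way up its slanting shank. Steel strip 12 mm wide (along y), 4 mm thick; 128 mm tall, about 90 g. The S lies in its x-z plane, z up; lower curl's tip to -x, the robot's side at the start. It starts hanging by its upper curl on the parking stand's bar. Hanging there or on the rail, its centre is 54 mm below the bar's centre line.
- hook: The S-hook as a body, origin and axes as hook_center. In its x-z plane, mm: upper curl a half circle of inner radius 14 about (0, 46), open downward, free tip at (17, 40); lower curl the same about (0, -46), open upward, free tip at (-17, -40); straight shank from (-16, 46) to (16, -46).
- holder: Fixed parking stand: a level round bar 12 mm thick along its y, centre line 175 mm above the table, between two wooden posts 16 mm square at y = -70 and +70 mm, 181 mm tall, on a base 80 (x) x 154 x 10 mm. Origin on the table straight below the bar's middle; x points away from the robot, as the hook's.
- crate: Fixed open wooden crate 118 (x) x 88 x 60 mm, walls and floor 6 mm, in which the caddy stands with 8 and 10 mm of play to the walls; origin at the centre of its underside, on the table.
- caddy_center (a point): Centre of the loose yellow open-topped steel caddy's body, 90 (x) x 56 (y) x 60 mm high, walls 3 mm, about 240 g (may vary by a third); the point is 30 mm above its underside. z up.
- caddy: The caddy as a body; origin at the centre of its underside, axes as caddy_center. A rigid upright handle of 9 mm round bar arches over it in its y-z plane, from the middles of its two 90 mm long sides, 62 mm wide outside.
- bail_mid (a point): Middle of the straight top of the caddy's handle, on the bar's centre line, 113 mm above the caddy's underside. The bar runs straight along y for 32 mm here, then slopes down on both sides. 48 mm of free space below the bar to the caddy's rim. Hanging in the S-hook, it is 55.5 mm below the hook's centre.
- bottle: Bystander: amber bottle with white cap, 48 mm in diameter and 125 mm tall, standing; origin at its underside.
- stamp: Bystander: dark wooden hand stamp, 38 mm in diameter and 74 mm tall, standing; origin at its underside.
- riser: Fixed wooden block 100 (x) x 80 x 60 mm with a cork top, between the crate and the parking stand; origin at the centre of its underside, on the table. Its level top is 60 mm above the table.
Mind the look-alikes: they are no part of the job. Of the things shaped like the hook, the bare steel one is meant. There is more than one size of the caddy; the one meant has the size given above.

How it is judged:
By the outcome, as a careful person would: the job done as asked, in the order asked, and still so for the second after the job is handed in, with the robot touching nothing.
It also fails if it takes over 72 s, if anything falls off the work surface, if the arm or the gripper's body presses on something with over 40 N, if the wrist force passes 120 N, or if a joint passes its speed limit or range.

## Working session

There is one attempt and no reset: what is moved stays moved. The work goes in short steps, Python scripts to look and compute and a tool call to move; the robot and the scene stay as the last step left them, time stands still between calls to the robot, and variables do not carry over. Pictures are saved under pics/ and viewed, at most 10 in all, crops included, and the job is handed in when it is done.

Besides the shell and the picture viewer there is one more tool, called after "Call:" by a JSON object that holds its "name" and its "arguments". move_arm: Moves the arm, as the interface text tells. Shifts and turns lie within -1 to 1; 1 stands for 25 mm of shift or 4 degrees of turn. Its arguments: {"type":"object","properties":{"motion":{"type":"array","items":{"type":"array"}},"grip_force":{"type":"number"}},"required":["motion"]}

```bash
mkdir -p pics; ls
python3 - <<'E'
from workcell import *
import cv2
print(state())
for n in("scene","top"):
    print(n,camera_info(n)); cv2.imwrite(f"pics/{n}0.png",cv2.resize(grab_frame(n),(800,600),interpolation=cv2.INTER_CUBIC))
E
```

```text
pics
{'time_s': 0.0, 'qpos': array([ 6.83527161e+01,  1.83521680e+01,  8.97066464e+01, -5.21882760e-04,
        7.20436837e+01, -1.14437611e+00]), 'qvel': array([-0.01532559,  0.08561233, -0.00033741, -0.05840587,  0.02790704,
       -0.0022788 ]), 'effort': array([-6.55205404e-04, -4.12456405e+01, -2.31969523e+01,  7.26050930e-02,
        4.57211479e-02, -1.47036385e-04]), 'ee_pos': array([201.19707723, 538.10968657, 213.11337324]), 'ee_rot': array([-1.79897513e+02, -1.55099354e-03,  1.59497252e+02]), 'force': array([0.85138809, 0.65223694, 0.27151978]), 'torque': array([ 0.04601009,  0.03049366, -0.04091044]), 'gripper_force': 0.0, 'gripper_width': 91.18309169556494}
scene {'fx': 491.14046488139934, 'fy': 491.14046488139934, 'cx': 256.1714519579363, 'cy': 197.73613737640423, 'rvec': array([ 2.14817186,  0.78236632, -0.38284817]), 'tvec': array([-380.72776361,  -54.32505603, 2057.63997667])}
top {'fx': 360.9657679693977, 'fy': 360.9657679693977, 'cx': 253.99652346595866, 'cy': 188.921831522266, 'rvec': array([ 2.14250967, -2.09987575,  0.21859397]), 'tvec': array([   6.01220485,  536.63631642, 1114.66557712])}
```

View pics/scene0.png

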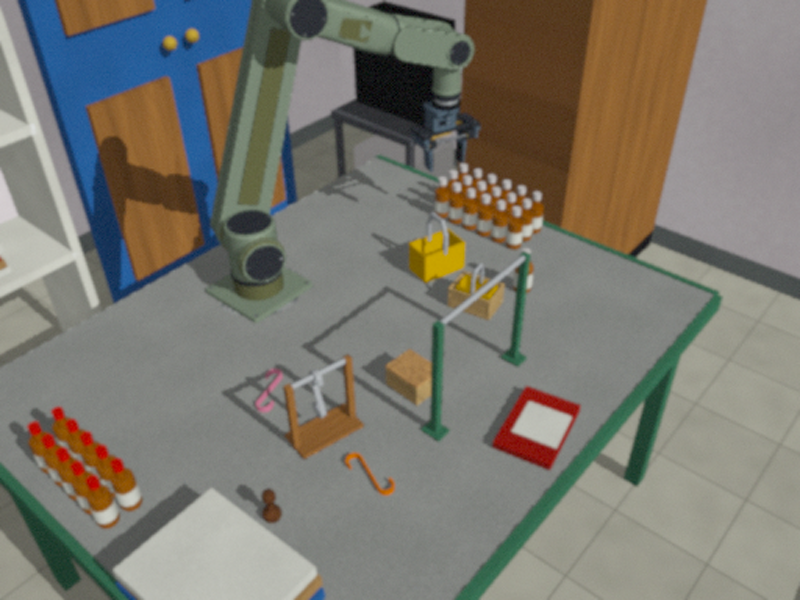

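View pics/top0.png

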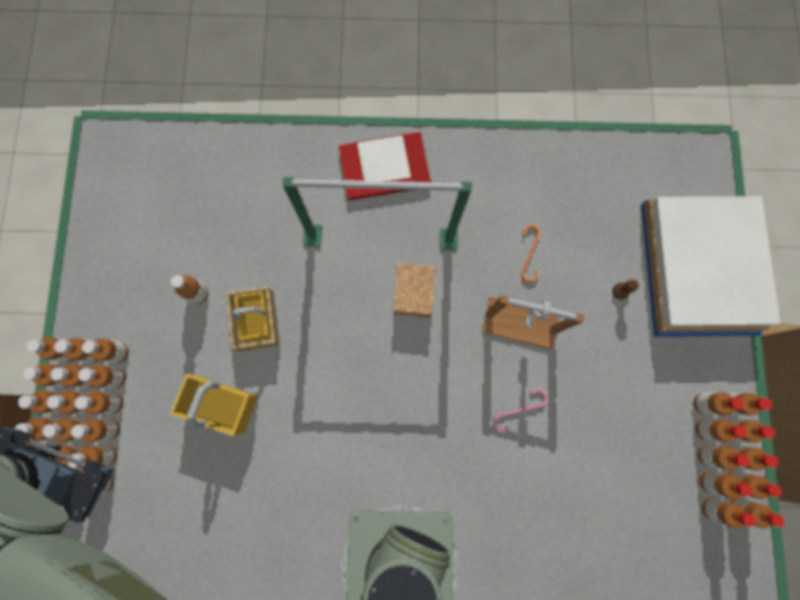

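Candidates for the hook (800-px top view): steel one on the stand (540,312), orange on the table (530,253), pink on the table (520,410). I choose the steel one on the stand. Caddy candidates: the small one in the crate (252,318) and a larger one on the table (213,405). I choose the one in the crate. I'll check both in one crop mosaic.

```bash
cat > h.py <<'E'
import numpy as np, cv2
from workcell import *
def cam(n):
    c=camera_info(n);K=np.array([[c['fx'],0,c['cx']],[0,c['fy'],c['cy']],[0,0,1]])
    return K,cv2.Rodrigues(c['rvec'])[0],c['tvec'].reshape(3),c['rvec'],c['tvec']
def onz(n,uv,z):
    K,R,t,_,_=cam(n);d=R.T@np.linalg.solve(K,[*uv,1]);o=-R.T@t
    return o+d*(z-o[2])/d[2]
def proj(n,P):
    K,R,t,rv,tv=cam(n);return cv2.projectPoints(np.array(P,float).reshape(-1,3),rv,tv,K,None)[0].reshape(-1,2)
def mosaic(tiles,fn):
    """tiles: (cam,u0,v0) 80x60 windows, x5; 2x2"""
    f={n:grab_frame(n) for n in {t[0] for t in tiles}}
    im=[]
    for n,u,v in tiles:
        a=cv2.resize(f[n][v:v+60,u:u+80],(400,300),interpolation=cv2.INTER_CUBIC)
        for k in range(0,80,10):
            cv2.line(a,(k*5,0),(k*5,6),(0,0,255));cv2.putText(a,str(u+k),(k*5,16),0,.33,(0,0,255))
        for k in range(0,60,10):
            cv2.line(a,(0,k*5),(6,k*5),(0,0,255));cv2.putText(a,str(v+k),(8,k*5+4),0,.33,(0,0,255))
        im.append(a)
    rows=[np.hstack(im[i:i+2]) for i in range(0,len(im),2)]
    cv2.imwrite(fn,np.vstack(rows))
E
python3 - <<'E'
from h import *
mosaic([("top",300,175),("top",125,173),("scene",170,225),("scene",270,155)],"pics/m1.png")
s=.64
for nm,p,z in[("railL",(290,184),300),("railR",(466,187),300),("footL",(313,237),8),("footR",(449,239),8)]:
    print(nm,onz("top",np.array(p)*s,z).round(1))
E
```

```text
railL [674.5 202.3 300. ]
railR [676. -95. 300.]
footL [671.7 203.    8. ]
footR [673.7 -95.6   8. ]
```

View pics/m1.png

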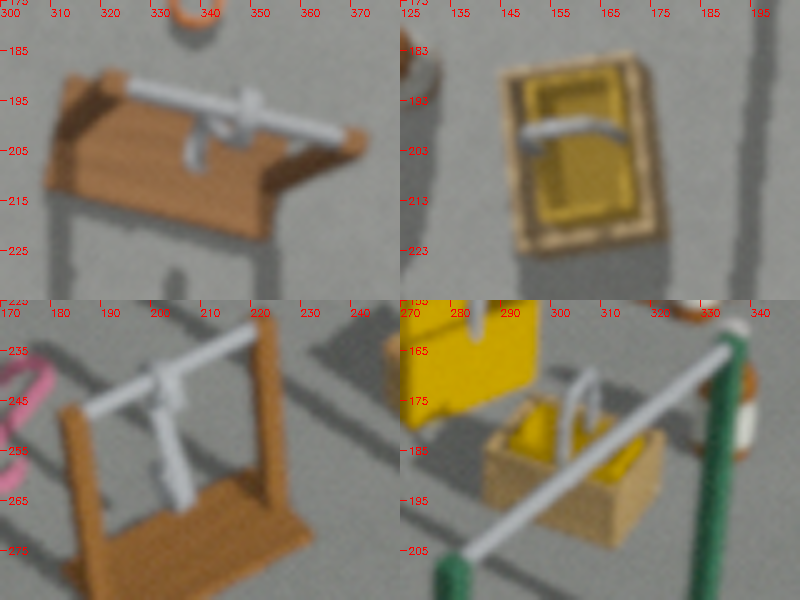

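```bash
cat > fit.py <<'E'
from h import *
from scipy.optimize import least_squares
T=lambda u,v:lambda x,y:((x+.5)/5-.5+u,(y+.5)/5-.5+v)
a,b,c,d=T(300,175),T(125,173),T(170,225),T(270,155); s=lambda x,y:((x+.5)*.64-.5,(y+.5)*.64-.5)
def fit(nm,obs,g):
    L=np.array([o[2] for o in obs],float)
    def w(p): 
        C,S=np.cos(p[2]),np.sin(p[2]); return np.c_[L[:,0]*C-L[:,1]*S+p[0],L[:,0]*S+L[:,1]*C+p[1],L[:,2]]
    def f(p):
        W=w(p);return np.concatenate([proj(o[0],W[i])[0]-o[1] for i,o in enumerate(obs)])
    r=least_squares(f,g,x_scale=[10,10,.1],loss='soft_l1');print(nm,r.x[:2].round(1),np.degrees(r.x[2]).round(2),"res px",r.fun.round(1));return r.x
if __name__=="__main__":
    fit("holder",[("top",a(115,82),(0,70,181)),("top",a(354,142),(0,-70,181)),("scene",c(75,111),(0,-70,181)),("scene",c(263,16),(0,70,181))],[430,-200,-.2])
    fit("crate",[("top",b(102,75),(59,44,60)),("top",b(227,57),(59,-44,60)),("top",b(255,237),(-59,-44,60)),("top",b(122,252),(-59,44,60)),("scene",d(86,146),(-59,-44,60)),("scene",d(213,186),(59,-44,60)),("scene",d(263,132),(59,44,60))],[450,300,.1])
    fit("riser",[("top",s(398,264),(50,40,60)),("top",s(436,266),(50,-40,60)),("top",s(433,315),(-50,-40,60)),("top",s(394,313),(-50,40,60))],[520,20,0])
    fit("rail",[("top",s(290,184),(0,150,300)),("top",s(466,187),(0,-150,300)),("scene",d(56,263),(0,-150,306)),("scene",d(333,42),(0,150,306))],[673,53,0])
    print("hook top on bar",onz("top",a(250,100),185))
    print("bail mid",onz("top",b(165,127),123.5), "legs at rim",onz("top",b(130,142),66),onz("top",b(225,134),66))
    print("bottle",onz("top",s(184,282),125),"stamp",onz("top",s(630,286),74),"bigcaddy bail",onz("top",s(203,397),150))
E
python3 fit.py
```

```text
holder [ 492.8 -246.9] -13.04 res px [-0.4  0.1 -0.4 -0.1 -0.4  0.3 -0.2  0.5]
crate [481.5 316.1] 10.14 res px [-1.   0.   1.3 -0.5 -0.1 -0.4 -1.3  0.9 -1.2  0.2  0.4  1.4 -0.3  0.2]
riser [548.8 -20.3] -2.85 res px [-0.3  0.3 -0.   0.8  0.2 -0.3  0.1 -0.8]
rail [677.1  55.1] 0.09 res px [-0.8 -0.7  0.2 -0.3 -0.6  0.3 -0.7 -0.4]
hook top on bar [ 499.23089641 -256.17619874  185.        ]
bail mid [488.3046995  307.05749797 123.5       ] legs at rim [487.89187474 343.63334957  66.        ] [494.2747609  283.92733353  66.        ]
bottle [539.95675443 431.63915663 125.        ] stamp [ 562.06462689 -459.50416689   74.        ] bigcaddy bail [320.82447647 367.69175244 150.        ]
```

```bash
cat > ov.py <<'E'
from h import *
def pose(x,y,z,yaw,L):
    C,S=np.cos(np.radians(yaw)),np.sin(np.radians(yaw));L=np.array(L,float)
    return np.c_[L[:,0]*C-L[:,1]*S+x,L[:,0]*S+L[:,1]*C+y,L[:,2]+z]
th=np.radians(np.linspace(180,-20,15))
up=np.c_[16*np.cos(th),0*th,46+16*np.sin(th)]
HK=np.vstack([-up[::-1],up]); HK[:,1]=0
BAIL=[(0,28.5,60),(0,28.5,85),(0,16,113),(0,-16,113),(0,-28.5,85),(0,-28.5,60)]
RIM=[(45,28,60),(45,-28,60),(-45,-28,60),(-45,28,60),(45,28,60)]
def overlay(items,tiles,fn):
    f={n:grab_frame(n) for n in {t[0] for t in tiles}};im=[]
    for n,u,v in tiles:
        a=cv2.resize(f[n][v:v+60,u:u+80],(400,300),interpolation=cv2.INTER_CUBIC)
        for W in items:
            q=(proj(n,W)-[u,v]+.5)*5-.5
            cv2.polylines(a,[(q*8).round().astype(int)],False,(0,0,255),1,cv2.LINE_AA,3)
        im.append(a)
    cv2.imwrite(fn,np.vstack([np.hstack(im[i:i+2]) for i in range(0,len(im),2)]))
E
python3 - <<'E'
from ov import *
overlay([pose(491,-254.7,121,-13,HK),pose(492.8,-246.9,0,-13,[(0,70,175),(0,-70,175)]),pose(490,314,6,8,BAIL),pose(490,314,6,8,RIM)],
 [("top",300,175),("top",125,173),("scene",170,225),("scene",270,155)],"pics/o1.png")
E
```

```text
(no output)
```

View pics/o1.png

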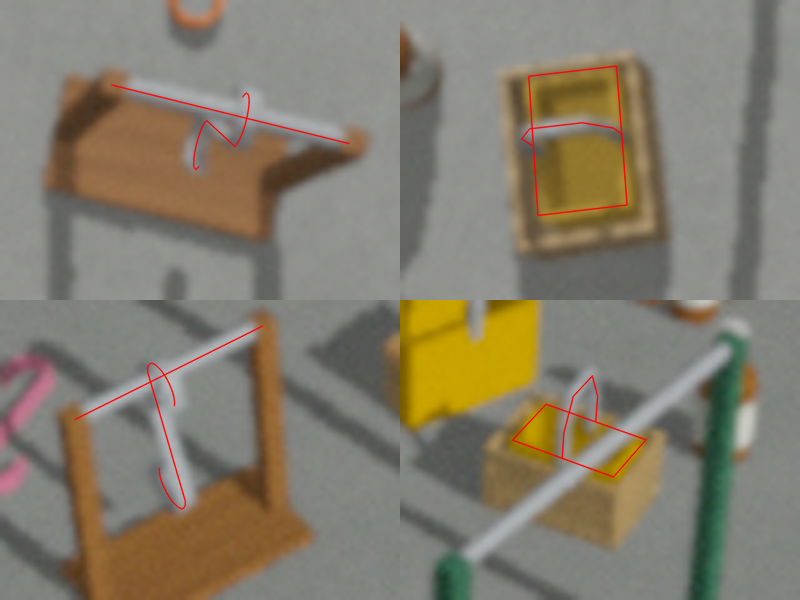

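Overlays agree: steel hook at about (491,-255) on the stand bar, and the small caddy in the crate at about (489,314), yaw 8°. Moving to the hook pre-grasp.

Call:
{"name": "move_arm", "arguments": {"motion": [[50,[1,-1,0.33],[0,0,0]],[50,[1,-1,0.33],[0,0,0]],[50,[1,-1,0.33],[0,0,0]],[50,[1,-1,0.33],[0,0,0]],[50,[1,-1,0.33],[0,0,0]],[50,[1,-1,0.33],[0,0,0]],[50,[0.25,-1,0],[0,0,0.156]],[50,[0.25,-1,0],[0,0,0.156]],[50,[0.25,-1,0],[0,0,0.156]],[50,[0.25,-1,0],[0,0,0.156]],[50,[0.25,-1,0],[0,0,0.156]],[50,[0.25,-1,0],[0,0,0.156]],[50,[0.25,-1,0],[0,0,0.156]],[50,[0.25,-1,0],[0,0,0.156]],[50,[0.25,-1,0],[0,0,0.156]],[50,[0.25,-1,0],[0,0,0.156]],[50,[0.25,-1,0],[0,0,0.156]],[50,[0.25,-1,0],[0,0,0.156]]], "grip_force": 20}}

```text
time_s: 1.8
ee_pos: [426.4, 87.4, 263.6]
ee_rot: [180.0, 0.0, 167.0]
force: [0.3, 0.2, 0.2]
gripper_width: 49.9
gripper_force: 0.0
```

Call:
{"name": "move_arm", "arguments": {"motion": [[50,[0,-0.875,0],[-0.226,-0.974,0]],[50,[0,-0.875,0],[-0.226,-0.974,0]],[50,[0,-0.875,0],[-0.226,-0.974,0]],[50,[0,-0.875,0],[-0.226,-0.974,0]],[50,[0,-0.875,0],[-0.226,-0.974,0]],[50,[0,-0.875,0],[-0.226,-0.974,0]],[50,[0,-0.875,0],[-0.226,-0.974,0]],[50,[0,-0.875,0],[-0.226,-0.974,0]],[50,[0,-0.875,0],[-0.226,-0.974,0]],[50,[0,-0.875,0],[-0.226,-0.974,0]],[50,[0,-0.875,0],[-0.226,-0.974,0]],[50,[0,-0.875,0],[-0.226,-0.974,0]],[50,[0,-0.875,0],[-0.226,-0.974,0]],[50,[0,-0.875,0],[-0.226,-0.974,0]],[50,[0,-0.875,0],[-0.226,-0.974,0]],[50,[0,0,0],[0,0,0]],[50,[0,0,0],[0,0,0]]]}}

```text
time_s: 3.22
ee_pos: [439.3, -170.4, 289.8]
ee_rot: [-179.0, 51.2, 166.2]
force: [0.2, -0.7, 0.5]
gripper_width: 50.1
gripper_force: 0.0
```

```bash
cat > st.py <<'E'
from h import *
from scipy.spatial.transform import Rotation as Ro
s=state();R=Ro.from_euler('xyz',s['ee_rot'],degrees=True).as_matrix()
print(round(s['time_s'],2),s['ee_pos'].round(1),"z",R[:,2].round(3),"y",R[:,1].round(3),"q",s['qpos'].round(1),"F",s['force'].round(1),s['gripper_width'].round(1),s['gripper_force'])
E
python3 st.py
```

```text
Traceback (most recent call last):
  File "st.py", line 4, in <module>
    print(round(s['time_s'],2),s['ee_pos'].round(1),"z",R[:,2].round(3),"y",R[:,1].round(3),"q",s['qpos'].round(1),"F",s['force'].round(1),s['gripper_width'].round(1),s['gripper_force'])
                                                                                                                                           ^^^^^^^^^^^^^^^^^^^^^^^^
AttributeError: 'float' object has no attribute 'round'
```

```bash
sed -i "s/s\['gripper_width'\].round(1)/round(s['gripper_width'],1)/" st.py; python3 st.py
```

```text
3.22 [ 439.3 -170.4  289.8] z [ 0.753 -0.203 -0.626] y [ 0.251  0.968 -0.011] q [ -31.8  -14.3  131.6   46.5   18.1 -146.5] F [ 0.2 -0.7  0.5] 50.1 0.0
```

Call:
{"name": "move_arm", "arguments": {"motion": [[50,[0,0,0],[0.17,0.73,0]],[50,[0,0,0],[0.17,0.73,0]],[50,[0,-0.15,0],[0.69,-0.16,-0.7]],[50,[0,-0.15,0],[0.69,-0.16,-0.7]],[50,[0,-0.15,0],[0.69,-0.16,-0.7]],[50,[0,-0.15,0],[0.69,-0.16,-0.7]],[50,[0,-0.15,0],[0.69,-0.16,-0.7]],[50,[0,-0.15,0],[0.69,-0.16,-0.7]],[50,[0,-0.15,0],[0.69,-0.16,-0.7]],[50,[0,-0.15,0],[0.69,-0.16,-0.7]],[50,[0,-0.15,0],[0.69,-0.16,-0.7]],[50,[0,-0.15,0],[0.69,-0.16,-0.7]],[50,[0,-0.15,0],[0.69,-0.16,-0.7]],[50,[0,-0.15,0],[0.69,-0.16,-0.7]],[50,[0,-0.15,0],[0.69,-0.16,-0.7]],[50,[0,-0.15,0],[0.69,-0.16,-0.7]],[50,[0,-0.15,0],[0.69,-0.16,-0.7]],[50,[0,-0.15,0],[0.69,-0.16,-0.7]],[50,[0,-0.15,0],[0.69,-0.16,-0.7]],[50,[0,-0.15,0],[0.69,-0.16,-0.7]]]}}

```text
time_s: 4.88
ee_pos: [439.7, -237.4, 289.1]
ee_rot: [137.6, 12.7, 89.4]
force: [-0.5, 0.1, 0.4]
gripper_width: 50.5
gripper_force: 0.0
```

```bash
python3 st.py
```

```text
4.88 [ 439.7 -237.4  289.1] z [ 0.672 -0.169 -0.721] y [0.74  0.14  0.658] q [-42.5  -8.8 123.   39.   31.6 -74.4] F [-0.5  0.1  0.4] 50.5 0.0
```

Call:
{"name": "move_arm", "arguments": {"motion": [[50,[0,0,-0.1],[0.68,-0.16,-0.71]],[50,[0,0,-0.1],[0.68,-0.16,-0.71]],[50,[0,0,-0.1],[0.68,-0.16,-0.71]],[50,[0,0,-0.1],[0.68,-0.16,-0.71]],[50,[0,0,-0.1],[0.68,-0.16,-0.71]],[50,[0,0,-0.1],[0.68,-0.16,-0.71]],[50,[0,0,-0.1],[0.68,-0.16,-0.71]],[50,[0,0,-0.1],[0.68,-0.16,-0.71]],[50,[0,0,-0.1],[0.68,-0.16,-0.71]],[50,[0,0,-0.1],[0.68,-0.16,-0.71]],[50,[0,0,-0.1],[0.68,-0.16,-0.71]],[50,[0,0,-0.1],[0.68,-0.16,-0.71]],[50,[0,0,-0.1],[0.68,-0.16,-0.71]],[50,[0,0,-0.1],[0.68,-0.16,-0.71]],[50,[0,0,-0.1],[0.68,-0.16,-0.71]],[50,[0,0,-0.1],[0.68,-0.16,-0.71]],[50,[0,0,-0.1],[0.68,-0.16,-0.71]],[50,[0,0,-0.1],[0.68,-0.16,-0.71]],[50,[0,0,-0.1],[0.68,-0.16,-0.71]],[50,[0,0,-0.1],[0.68,-0.16,-0.71]]]}}

```text
time_s: 6.55
ee_pos: [439.8, -237.1, 239.2]
ee_rot: [156.1, -37.7, 23.4]
force: [0.2, 0.0, -0.3]
gripper_width: 50.1
gripper_force: 0.0
```

Call:
{"name": "move_arm", "arguments": {"motion": [[50,[0,0,-0.5],[0.68,-0.16,-0.71]],[50,[0,0,-0.5],[0.68,-0.16,-0.71]],[50,[0,0,-0.5],[0.68,-0.16,-0.71]],[50,[0,0,-0.5],[0.68,-0.16,-0.71]],[50,[0,0,-0.5],[0.68,-0.16,-0.71]],[50,[0,0,-0.5],[0.68,-0.16,-0.71]],[50,[0,0,-0.5],[0.68,-0.16,-0.71]],[50,[0,0,0],[0,0,0]],[50,[0,0,0],[0,0,0]]]}}

```text
time_s: 7.3
ee_pos: [439.8, -237.2, 151.6]
ee_rot: [-179.6, -43.9, -12.6]
force: [0.5, 0.2, 0.1]
gripper_width: 50.5
gripper_force: 0.0
```

```bash
cat >> st.py <<'E'
import sys
if len(sys.argv)>2:  # target grasp point x y z, yaw, tilt below horizontal, [sign of tool y]
    x,y,z,yaw,dip,sg=map(float,sys.argv[1:7]);c=lambda a:np.cos(np.radians(a));n=lambda a:np.sin(np.radians(a))
    zz=np.array([c(dip)*c(yaw),c(dip)*n(yaw),-n(dip)]);yy=sg*np.array([-n(yaw),c(yaw),0]);Rt=np.c_[np.cross(yy,zz),yy,zz]
    print("shift units",((np.array([x,y,z])+19*zz-s['ee_pos'])/25).round(2),"turn units",(np.degrees(Ro.from_matrix(Rt@R.T).as_rotvec())/4).round(2),"grasp now",(s['ee_pos']-19*R[:,2]).round(1))
E
python3 st.py 489 -254 126 -13 45 -1
```

```text
7.3 [ 439.8 -237.2  151.6] z [ 0.679 -0.145 -0.72 ] y [-0.214 -0.977 -0.005] q [-44.    3.6 136.8  89.3  21.5 -23. ] F [0.5 0.2 0.1] 50.5 0.0
shift units [ 2.49 -0.79 -1.56] turn units [-0.13 -0.24 -0.17] grasp now [ 426.9 -234.4  165.3]
```

Call:
{"name": "move_arm", "arguments": {"motion": [[50,[0.41,-0.13,-0.26],[-0.02,-0.04,-0.03]],[50,[0.41,-0.13,-0.26],[-0.02,-0.04,-0.03]],[50,[0.41,-0.13,-0.26],[-0.02,-0.04,-0.03]],[50,[0.41,-0.13,-0.26],[-0.02,-0.04,-0.03]],[50,[0.41,-0.13,-0.26],[-0.02,-0.04,-0.03]],[50,[0.41,-0.13,-0.26],[-0.02,-0.04,-0.03]],[50,[0,0,0],[0,0,0]],[50,[0,0,0],[0,0,0]]]}}

```text
time_s: 7.97
ee_pos: [501.9, -257.2, 113.9]
ee_rot: [180.0, -45.1, -13.1]
force: [-0.4, 0.7, -0.2]
gripper_width: 50.0
gripper_force: 0.0
```

```bash
python3 st.py 489 -254 126 -13 45 -1; python3 -c "
from ov import *
overlay([],[('top',300,175),('scene',170,225)],'pics/g1.png')"
```

```text
7.97 [ 501.9 -257.2  113.9] z [ 0.69  -0.161 -0.706] y [-0.226 -0.974  0.   ] q [-38.9  13.3 134.3 117.5  20.3 -47.9] F [-0.4  0.7 -0.2] 50.0 0.0
shift units [ 0.01  0.01 -0.05] turn units [0.01 0.03 0.02] grasp now [ 488.8 -254.1  127.3]
```

View pics/g1.png

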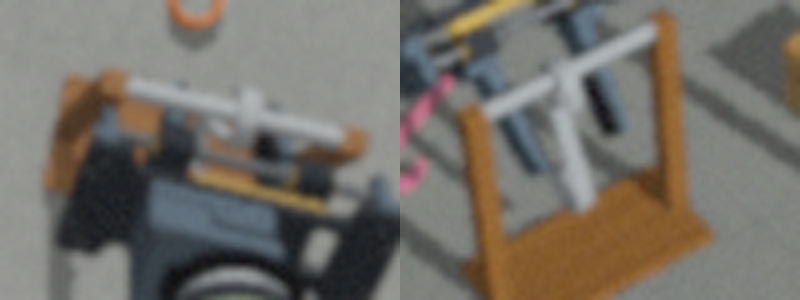

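The fingers straddle the hook's shank: in the right tile the fingertips are at (540,165) and (612,130) with the shank at (570,140). Closing.

Call:
{"name": "move_arm", "arguments": {"motion": [[8,[0,0,0],[0,0,0]],[8,[0,0,0],[0,0,0]],[8,[0,0,0],[0,0,0]],[8,[0,0,0],[0,0,0]],[8,[0,0,0],[0,0,0]],[8,[0,0,0],[0,0,0]],[8,[0,0,0],[0,0,0]],[8,[0,0,0],[0,0,0]]], "grip_force": 25}}

```text
time_s: 8.73
ee_pos: [501.3, -257.3, 113.3]
ee_rot: [-180.0, -45.1, -13.2]
force: [-0.2, -0.3, 0.5]
gripper_width: 11.7
gripper_force: 25.0
```

Call:
{"name": "move_arm", "arguments": {"motion": [[8,[0,0,0.3],[0,0,0]],[8,[0,0,0.3],[0,0,0]],[8,[0,0,0.4],[0,0,0]],[8,[0,0,0.4],[0,0,0]],[8,[0,0,0.4],[0,0,0]],[8,[0,0,0],[0,0,0]],[8,[0,0,0],[0,0,0]]]}}

```text
time_s: 9.32
ee_pos: [488.5, -253.5, 143.6]
ee_rot: [179.9, -43.3, -13.4]
force: [-21.7, 1.5, -24.9]
gripper_width: 11.6
gripper_force: 40.9
```

```bash
python3 st.py 640 55 355 0 45 -1
```

```text
9.32 [ 488.5 -253.5  143.6] z [ 0.666 -0.16  -0.728] y [-0.232 -0.973  0.001] q [-39.    8.3 132.2  92.7  17.2 -22.1] F [-21.7   1.5 -24.9] 11.6 40.86356984495069
shift units [ 6.6  12.34  7.92] turn units [-0.03 -0.43  3.36] grasp now [ 475.9 -250.5  157.5]
```

Call:
{"name": "move_arm", "arguments": {"motion": [[8,[0,0,0],[0,0,0]],[8,[0,0,0],[0,0,0]]]}}

```text
time_s: 9.48
ee_pos: [488.6, -253.5, 143.7]
ee_rot: [179.9, -43.3, -13.4]
force: [-21.5, 1.1, -24.5]
gripper_width: 11.6
gripper_force: 40.8
```

```bash
python3 st.py 640 55 355 0 45 -1; python3 -c "
from ov import *
overlay([],[('top',300,170),('scene',170,220)],'pics/g2.png')"
```

```text
9.48 [ 488.6 -253.5  143.7] z [ 0.667 -0.16  -0.728] y [-0.233 -0.973  0.001] q [-39.    8.3 132.2  92.8  17.2 -22.1] F [-21.5   1.1 -24.5] 11.6 40.80054772393851
shift units [ 6.59 12.34  7.92] turn units [-0.04 -0.43  3.36] grasp now [ 475.9 -250.4  157.5]
```

View pics/g2.png

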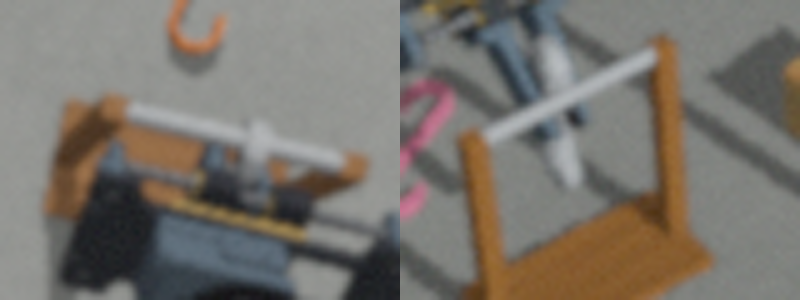

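The right tile shows the hook raised above the bar with the fingers against it, so the upward lift touched the bar. I'll back off along -x'.

Call:
{"name": "move_arm", "arguments": {"motion": [[8,[-0.2,0.05,0],[0,0,0]],[8,[-0.2,0.05,0],[0,0,0]],[8,[0,0,0],[0,0,0]]]}}

```text
time_s: 9.83
ee_pos: [483.8, -251.7, 149.1]
ee_rot: [-179.9, -44.0, -13.3]
force: [-9.8, 2.2, -25.1]
gripper_width: 11.4
gripper_force: 37.3
```

```bash
python3 st.py 640 55 355 0 45 -1
```

```text
9.83 [ 483.8 -251.7  149.1] z [ 0.676 -0.158 -0.72 ] y [-0.229 -0.973 -0.001] q [-39.7   7.5 132.7  93.   18.1 -22.8] F [ -9.8   2.2 -25.1] 11.4 37.34400271932827
shift units [ 6.78 12.27  7.7 ] turn units [-0.05 -0.25  3.31] grasp now [ 471.  -248.7  162.8]
```

Call:
{"name": "move_arm", "arguments": {"motion": [[8,[-0.3,0.07,0],[0,0,0]],[8,[-0.3,0.07,0],[0,0,0]],[8,[0,0,0],[0,0,0]]]}}

```text
time_s: 10.08
ee_pos: [475.2, -250.6, 158.1]
ee_rot: [-180.0, -45.1, -13.2]
force: [-6.2, 4.0, -11.1]
gripper_width: 11.8
gripper_force: 30.9
```

```bash
python3 st.py 640 55 355 0 45 -1
```

```text
10.08 [ 475.2 -250.6  158.1] z [ 0.689 -0.161 -0.706] y [-0.228 -0.974 -0.   ] q [-41.    6.  133.6  93.1  19.3 -23.7] F [ -6.2   4.  -11.1] 11.8 30.93467530098451
shift units [ 7.13 12.22  7.34] turn units [-0.    0.01  3.29] grasp now [ 462.1 -247.6  171.5]
```

Call:
{"name": "move_arm", "arguments": {"motion": [[8,[-0.4,0.1,0.1],[0,0,0]],[8,[-0.4,0.1,0.2],[0,0,0]],[8,[-0.4,0.1,0.3],[0,0,0]],[8,[-0.4,0.1,0.3],[0,0,0]],[8,[0,0,0],[0,0,0]],[8,[0,0,0],[0,0,0]]]}}

```text
time_s: 10.58
ee_pos: [438.4, -243.0, 185.0]
ee_rot: [179.8, -45.5, -13.1]
force: [0.1, -0.5, -0.7]
gripper_width: 11.9
gripper_force: 25.0
```

```bash
python3 st.py 640 55 355 0 45 -1; python3 -c "
from ov import *
overlay([],[('top',300,170),('scene',165,205)],'pics/g3.png')"
```

```text
10.58 [ 438.4 -243.   185. ] z [ 0.695 -0.165 -0.7  ] y [-0.229 -0.974  0.002] q [-44.8   0.  134.9  79.9  22.2 -12.4] F [ 0.1 -0.5 -0.7] 11.9 24.998963461621315
shift units [ 8.6  11.92  6.26] turn units [0.05 0.13 3.3 ] grasp now [ 425.2 -239.8  198.3]
```

View pics/g3.png

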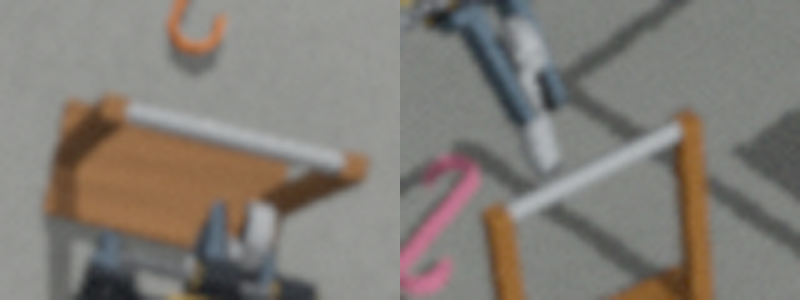

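Call:
{"name": "move_arm", "arguments": {"motion": [[8,[0,0.6,0.7],[0,0,0.25]],[8,[0,0.9,0.7],[0,0,0.25]],[8,[0,1,0.7],[0,0,0.25]],[8,[0.6,1,0.7],[0,0,0.25]],[8,[0.6,1,0.7],[0,0,0.25]],[8,[0.6,1,0],[0,0,0.25]],[8,[0.7,1,0],[0,0,0.25]],[8,[0.7,1,0],[0,0,0.25]],[8,[0.7,1,0],[0,0,0.25]],[8,[0.7,1,0],[0,0,0.25]],[8,[0.7,1,0],[0,0,0.25]],[8,[0.7,1,0],[0,0,0.25]],[8,[0.7,0.4,0],[0,0,0.25]],[8,[0,0,0],[0,0,0]],[8,[0,0,0],[0,0,0]]]}}

```text
time_s: 11.93
ee_pos: [591.3, 35.3, 256.8]
ee_rot: [-179.9, -44.7, -1.0]
force: [-0.6, 0.1, 0.1]
gripper_width: 11.4
gripper_force: 25.0
```

```bash
python3 st.py 595 55 288 0 45 -1
```

```text
11.93 [591.3  35.3 256.8] z [ 0.703 -0.011 -0.711] y [-0.017 -1.    -0.001] q [  4.4   1.2 119.8 -14.6  14.9 108. ] F [-0.6  0.1  0.1] 11.4 24.998798668384552
shift units [0.69 0.79 0.71] turn units [-0.02 -0.08  0.24] grasp now [577.9  35.5 270.4]
```

Call:
{"name": "move_arm", "arguments": {"motion": [[8,[0.23,0.26,0.24],[0,0,0.08]],[8,[0.23,0.26,0.24],[0,0,0.08]],[8,[0.23,0.26,0.24],[0,0,0.08]],[8,[0,0,0],[0,0,0]],[8,[0,0,0],[0,0,0]]]}}

```text
time_s: 12.35
ee_pos: [608.4, 53.9, 276.8]
ee_rot: [-179.9, -44.9, -0.1]
force: [-0.2, -0.3, -1.2]
gripper_width: 11.7
gripper_force: 25.0
```

```bash
python3 st.py 595 55 288 0 45 -1
python3 - <<'E'
from ov import *
H=pose(597,55,282,0,HK);R=pose(677.1,55.1,0,0,[(0,150,300),(0,-150,300)])
p=proj("scene",[597,55,282])[0];q=proj("top",[597,55,282])[0];print(p,q)
t=[("scene",int(p[0]-40),int(p[1]-30)),("top",int(q[0]-40),int(q[1]-35))]
overlay([H,R],t+t,"pics/g4.png")
a=cv2.imread("pics/g4.png");overlay([],t,"pics/g4b.png");a[300:]=cv2.imread("pics/g4b.png");cv2.imwrite("pics/g4.png",a)
print(t)
E
```

```text
12.35 [608.4  53.9 276.8] z [ 0.706  0.    -0.708] y [-0.001 -1.    -0.001] q [  6.5   1.8 116.1 -15.   18.  108.9] F [-0.2 -0.3 -1.2] 11.7 24.998815655708313
shift units [-0.    0.04 -0.09] turn units [-0.02 -0.02  0.01] grasp now [595.   53.9 290.3]
[288.99081178 180.04555574] [240.86337279 149.20902188]
[('scene', 248, 150), ('top', 200, 114)]
```

View pics/g4.png

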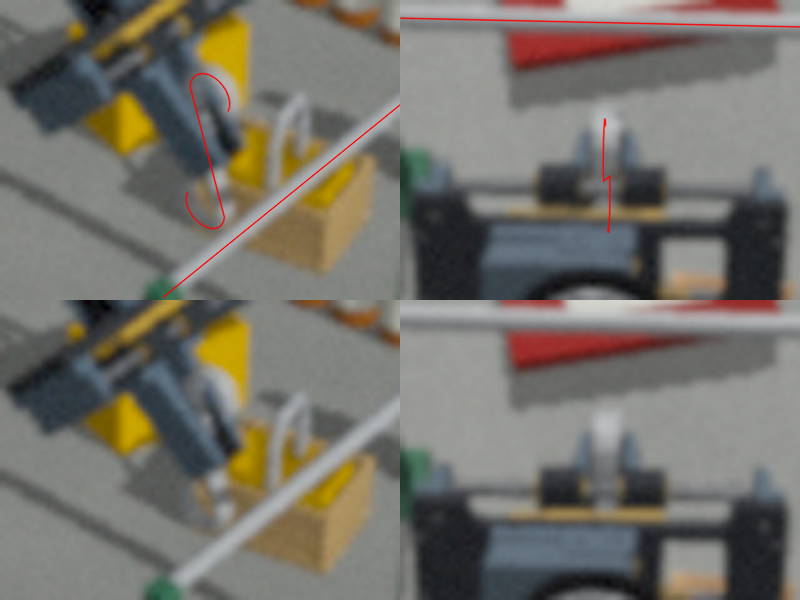

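Call:
{"name": "move_arm", "arguments": {"motion": [[8,[0.32,0.02,0],[0,0,0]],[8,[0.32,0.02,0],[0,0,0]],[8,[0.32,0,0],[0,0,0]],[8,[0.32,0,0],[0,0,0]],[8,[0.32,0,0],[0,0,0]],[8,[0.32,0,0],[0,0,0]],[8,[0.32,0,-0.2],[0,0,0]],[8,[0.32,0,-0.2],[0,0,0]],[8,[0.14,0,-0.16],[0,0,0]],[8,[0.14,0,-0.16],[0,0,0]],[8,[0,0,0],[0,0,0]],[8,[0,0,0],[0,0,0]]]}}

```text
time_s: 13.55
ee_pos: [678.8, 54.7, 256.9]
ee_rot: [-179.9, -44.7, -0.1]
force: [-0.3, 1.0, -1.6]
gripper_width: 11.9
gripper_force: 25.0
```

```bash
python3 st.py 666 55 271.5 0 45 -1
```

```text
13.55 [678.8  54.7 256.9] z [ 0.704 -0.    -0.71 ] y [-0.001 -1.    -0.001] q [  5.6   9.4 110.4 -14.3  16.1 107.8] F [-0.3  1.  -1.6] 11.9 24.99878158497104
shift units [0.03 0.01 0.05] turn units [-0.01 -0.06  0.01] grasp now [665.4  54.7 270.4]
```

No contact yet. Continuing down: 6 mm in x with 10 mm down, then the rest in small steps.

Call:
{"name": "move_arm", "arguments": {"motion": [[8,[0.13,0,-0.17],[0,0,0]],[8,[0.13,0,-0.17],[0,0,0]],[8,[0.03,0,-0.12],[0,0,0]],[8,[0.02,0,-0.12],[0,0,0]],[8,[0,0,0],[0,0,0]]]}}

```text
time_s: 13.97
ee_pos: [686.4, 54.7, 242.0]
ee_rot: [-180.0, -44.7, -0.1]
force: [-0.3, -0.5, -1.5]
gripper_width: 11.2
gripper_force: 25.0
```

```bash
python3 st.py 673 55 253.5 0 45 -1
```

```text
13.97 [686.4  54.7 242. ] z [ 0.704 -0.    -0.711] y [-0.001 -1.    -0.001] q [  5.5  10.9 110.8 -16.   14.2 109.5] F [-0.3 -0.5 -1.5] 11.2 24.998926241360095
shift units [ 0.    0.01 -0.08] turn units [-0.01 -0.07  0.01] grasp now [673.   54.7 255.5]
```

Call:
{"name": "move_arm", "arguments": {"motion": [[8,[0,0,-0.1],[0,0,0]],[8,[0,0,0],[0,0,0]]]}}

```text
time_s: 14.13
ee_pos: [686.5, 54.7, 240.2]
ee_rot: [-179.9, -44.8, -0.1]
force: [0.2, -0.1, -1.1]
gripper_width: 11.6
gripper_force: 25.0
```

Call:
{"name": "move_arm", "arguments": {"motion": [[8,[0,0,-0.1],[0,0,0]],[8,[0,0,0],[0,0,0]]]}}

```text
time_s: 14.3
ee_pos: [686.9, 54.8, 238.4]
ee_rot: [-179.9, -44.9, -0.1]
force: [0.5, -0.1, -1.2]
gripper_width: 11.8
gripper_force: 25.0
```

Run:
```python
from ov import *
R=pose(677.1,55.1,0,0,[(0,150,300),(0,-150,300)])
P=[677,55,270];p=proj("scene",P)[0];q=proj("top",P)[0]
t=[("scene",int(p[0]-40),int(p[1]-30)),("top",int(q[0]-40),int(q[1]-25))]
overlay([],t,"pics/g5.png")
```

```text
(no output)
```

View pics/g5.png

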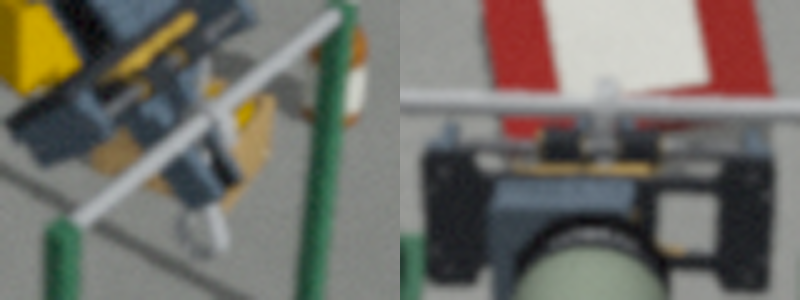

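The curl straddles the rail: the tip shows beyond the bar at (605,85) in the right tile. Lowering to contact.

Call:
{"name": "move_arm", "arguments": {"motion": [[8,[0,0,-0.08],[0,0,0]],[8,[0,0,0],[0,0,0]]]}}

```text
time_s: 14.57
ee_pos: [687.5, 54.9, 238.3]
ee_rot: [-179.9, -45.1, -0.1]
force: [-3.2, -0.6, 3.4]
gripper_width: 11.4
gripper_force: 25.0
```

Call:
{"name": "move_arm", "arguments": {"motion": [[8,[0,0,-0.08],[0,0,0]],[8,[0,0,0],[0,0,0]]]}}

```text
time_s: 14.73
ee_pos: [688.1, 55.0, 238.1]
ee_rot: [-179.9, -45.3, -0.1]
force: [-7.8, -0.7, 8.2]
gripper_width: 11.7
gripper_force: 25.0
```

Call:
{"name": "move_arm", "arguments": {"motion": [[8,[0,0,-0.08],[0,0,0]],[8,[0,0,0],[0,0,0]]]}}

```text
time_s: 14.9
ee_pos: [688.9, 55.1, 237.9]
ee_rot: [-179.8, -45.5, -0.1]
force: [-8.9, -2.0, 12.2]
gripper_width: 11.7
gripper_force: 25.0
```

Call:
{"name": "move_arm", "arguments": {"motion": [[8,[-0.06,0,0.1],[0,0,0]],[20,[0,0,0],[0,0,0]],[30,[0,0,0],[0,0,0]],[40,[0,0,0],[0,0,0]],[40,[0,0,0],[0,0,0]],[40,[-0.2,0,0.05],[0,0,0]],[40,[-0.3,0,0.15],[0,0,0]],[40,[-0.4,0,0.3],[0,0,0]],[40,[-0.4,0,0.3],[0,0,0]],[40,[-0.5,0,0.4],[0,0,0]],[40,[-0.5,0,0.4],[0,0,0]],[40,[-0.5,0,0.4],[0,0,0]],[40,[-0.8,0,0.6],[0,0,0]],[40,[-0.8,0,0.6],[0,0,0]],[40,[0,0,0],[0,0,0]]]}}

```text
time_s: 16.15
ee_pos: [573.2, 55.0, 319.6]
ee_rot: [-179.8, -45.2, -0.1]
force: [0.9, -0.5, 0.3]
gripper_width: 39.9
gripper_force: 0.0
```

```bash
python3 st.py
```

```text
16.15 [573.2  55.  319.6] z [ 0.71   0.001 -0.704] y [-0.    -1.    -0.002] q [  7.3  -3.9 115.2 -12.5  24.2 106.7] F [ 0.9 -0.5  0.3] 39.9 0.0
```

Call:
{"name": "move_arm", "arguments": {"motion": [[60,[-0.2,0.5,0],[0,0.94,0]],[60,[-0.2,0.5,0],[0,0.94,0]],[60,[-0.2,0.5,0],[0,0.94,0]],[60,[-0.2,0.5,0],[0,0.94,0]],[60,[-0.2,0.5,0],[0,0.94,0]],[60,[-0.2,0.5,0],[0,0.94,0]],[60,[-0.2,0.5,0],[0,0.94,0]],[60,[-0.2,0.5,0],[0,0.94,0]],[60,[-0.2,0.5,0],[0,0.94,0]],[60,[-0.2,0.5,0],[0,0.94,0]],[60,[-0.2,0.5,0],[0,0.94,0]],[60,[-0.2,0.5,0],[0,0.94,0]],[60,[0,0.2,0],[0,0,0.98]],[60,[0,0.2,0],[0,0,0.98]],[60,[0,0.2,0],[0,0,0.98]],[60,[0,0.2,0],[0,0,0.98]],[60,[0,0.2,0],[0,0,0.98]],[60,[0,0.2,0],[0,0,0.98]],[60,[0,0.2,0],[0,0,0.98]],[60,[0,0.2,0],[0,0,0.98]]]}}

```text
time_s: 17.82
ee_pos: [515.2, 245.1, 314.8]
ee_rot: [-180.0, 0.3, 31.5]
force: [0.4, 0.0, -0.8]
gripper_width: 60.1
gripper_force: 0.0
```

```bash
python3 st.py 488 314 180 8 90 1
python3 - <<'E'
from ov import *
H=pose(677,55,246,0,HK)
for n in("scene","top"):
    old=cv2.resize(cv2.imread(f"pics/{n}0.png"),(512,384),interpolation=cv2.INTER_AREA);new=grab_frame(n);cv2.imwrite(f"pics/{n}_raw1.png",new)
    d=cv2.absdiff(cv2.GaussianBlur(old,(3,3),0),cv2.GaussianBlur(new,(3,3),0)).max(2)
    q=proj(n,H);lo=(q.min(0)-12).astype(int);hi=(q.max(0)+12).astype(int)
    m=(d>30)[lo[1]:hi[1],lo[0]:hi[0]];k,_,st,c=cv2.connectedComponentsWithStats(m.astype(np.uint8))
    print(n,"pred bbox",q.min(0).round(1),q.max(0).round(1),"obs",[(s[:2]+lo,s[:2]+s[2:4]+lo,s[4]) for s in st[1:] if s[4]>15])
E
```

```text
17.82 [515.2 245.1 314.8] z [-0.004 -0.002 -1.   ] y [ 0.523 -0.853 -0.   ] q [24.3 15.5 79.3 -0.  85.5 82.8] F [ 0.4  0.  -0.8] 60.1 0.0
shift units [-1.09  2.76 -6.15] turn units [9.000e-02 3.000e-02 3.912e+01] grasp now [515.2 245.1 333.8]
scene pred bbox [303.6 182.8] [313.2 213.3] obs [(array([304, 181]), array([311, 186]), np.int32(18)), (array([306, 184]), array([316, 211]), np.int32(119))]
top pred bbox [241.3 113.1] [242.5 137. ] obs [(array([239, 119]), array([245, 126]), np.int32(34))]
```

The hook hangs where predicted, within 2 to 3 px in both views. On to the caddy.

Call:
{"name": "move_arm", "arguments": {"motion": [[60,[-0.064,0.162,-0.3],[0,0,0.98]],[60,[-0.064,0.162,-0.3],[0,0,0.98]],[60,[-0.064,0.162,-0.3],[0,0,0.98]],[60,[-0.064,0.162,-0.3],[0,0,0.98]],[60,[-0.064,0.162,-0.3],[0,0,0.98]],[60,[-0.064,0.162,-0.3],[0,0,0.98]],[60,[-0.064,0.162,-0.3],[0,0,0.98]],[60,[-0.064,0.162,-0.3],[0,0,0.98]],[60,[-0.064,0.162,-0.3],[0,0,0.98]],[60,[-0.064,0.162,-0.3],[0,0,0.98]],[60,[-0.064,0.162,-0.3],[0,0,0.98]],[60,[-0.064,0.162,-0.3],[0,0,0.98]],[60,[-0.064,0.162,-0.3],[0,0,0.98]],[60,[-0.064,0.162,-0.3],[0,0,0.98]],[60,[-0.064,0.162,-0.3],[0,0,0.98]],[60,[-0.064,0.162,-0.3],[0,0,0.98]],[60,[-0.064,0.162,-0.3],[0,0,0.98]],[45,[0,0,0],[0,0,0]],[45,[0,0,0],[0,0,0]]]}}

```text
time_s: 19.5
ee_pos: [487.9, 313.4, 187.1]
ee_rot: [-180.0, 0.3, 97.8]
force: [-0.1, -0.8, -0.2]
gripper_width: 49.8
gripper_force: 0.0
```

```bash
python3 st.py 489 314 119 -82 90 1
```

```text
19.5 [487.9 313.4 187.1] z [ 0.    -0.006 -1.   ] y [ 0.991  0.136 -0.001] q [31.7 19.9 91.3 -0.3 69.  24.1] F [-0.1 -0.8 -0.2] 49.8 0.0
shift units [ 0.04  0.03 -3.48] turn units [0.08 0.   0.05] grasp now [487.9 313.5 206.1]
```

Call:
{"name": "move_arm", "arguments": {"motion": [[45,[0,0,-0.5],[0,0,0]],[45,[0,0,-0.5],[0,0,0]],[45,[0,0,-0.5],[0,0,0]],[45,[0,0,-0.5],[0,0,0]],[45,[0,0,-0.5],[0,0,0]],[45,[0,0,-0.5],[0,0,0]],[45,[0,0,-0.48],[0,0,0]],[30,[0,0,0],[0,0,0]],[20,[0,0,0],[0,0,0]],[12,[0,0,0],[0,0,0]],[5,[0,0,0],[0,0,0]],[5,[0,0,0],[0,0,0]],[5,[0,0,0],[0,0,0]],[5,[0,0,0],[0,0,0]]], "grip_force": 30}}

```text
time_s: 20.67
ee_pos: [488.0, 313.7, 100.5]
ee_rot: [180.0, 0.3, 97.9]
force: [-1.0, -0.3, 0.7]
gripper_width: 8.3
gripper_force: 30.0
```

```bash
python3 st.py
```

```text
20.67 [488.  313.7 100.5] z [ 0.001 -0.005 -1.   ] y [0.99  0.138 0.   ] q [31.8 24.1 98.2 -0.3 57.8 24. ] F [-1.  -0.3  0.7] 8.3 29.99813169823028
```

Call:
{"name": "move_arm", "arguments": {"motion": [[5,[0,0,0.2],[0,0,0]],[5,[0,0,0.4],[0,0,0]],[5,[0,0,0.5],[0,0,0]],[5,[0,0,0.6],[0,0,0]],[5,[0,0,0.6],[0,0,0]],[5,[0,0,0.6],[0,0,0]],[5,[0,0,0.6],[0,0,0]],[5,[0,0,0.6],[0,0,0]],[5,[0,0,0.4],[0,0,0]],[5,[0,0,0],[0,0,0]]]}}

```text
time_s: 21.5
ee_pos: [489.2, 314.4, 215.7]
ee_rot: [179.7, 0.2, 97.9]
force: [-0.2, 0.3, -2.5]
gripper_width: 8.4
gripper_force: 30.0
```

Call:
{"name": "move_arm", "arguments": {"motion": [[5,[0.1,-0.4,0],[0,0,-0.1]],[5,[0.14,-0.8,0],[0,0,-0.1]],[5,[0.14,-0.8,0],[0,0,-0.1]],[5,[0.14,-0.8,0],[0,0,-0.1]],[5,[0.14,-0.8,0],[0,0,-0.1]],[5,[0.14,-0.8,0],[0,0,-0.1]],[5,[0.14,-0.8,0],[0,0,-0.1]],[5,[0.14,-0.8,0],[0,0,-0.1]],[5,[0.14,-0.8,0],[0,0,-0.1]],[5,[0.14,-0.8,0],[0,0,-0.1]],[5,[0.14,-0.8,0],[0,0,-0.1]],[5,[0.14,-0.8,0],[0,0,-0.1]],[5,[0.14,-0.8,0],[0,0,-0.1]],[5,[0.14,-0.8,0],[0,0,-0.1]],[5,[0.14,-0.8,0],[0,0,-0.1]],[5,[0.14,-0.8,0],[0,0,-0.1]],[5,[0.14,-0.8,0],[0,0,-0.1]],[5,[0,-0.2,0],[0,0,-0.2]],[5,[0,0,0],[0,0,0]],[5,[0,0,0],[0,0,0]]]}}

```text
time_s: 23.17
ee_pos: [545.8, -21.4, 211.9]
ee_rot: [-179.9, 0.3, 90.3]
force: [-0.7, 0.7, -2.6]
gripper_width: 8.6
gripper_force: 30.0
```

```bash
python3 st.py 547 -20 174 -90 90 1
```

```text
23.17 [545.8 -21.4 211.9] z [-0.002 -0.004 -1.   ] y [ 1.     0.005 -0.002] q [-3.3 15.9 93.5 -0.3 70.7 -3.5] F [-0.7  0.7 -2.6] 8.6 30.003074050764553
shift units [ 0.05  0.06 -2.28] turn units [ 0.06 -0.03 -0.07] grasp now [545.8 -21.3 230.9]
```

Call:
{"name": "move_arm", "arguments": {"motion": [[5,[0,0,-0.4],[0,0,0]],[5,[0,0,-0.4],[0,0,0]],[5,[0,0,-0.4],[0,0,0]],[5,[0,0,-0.4],[0,0,0]],[5,[0,0,-0.3],[0,0,0]],[5,[0,0,-0.2],[0,0,0]],[5,[0,0,-0.1],[0,0,0]],[5,[0,0,0],[0,0,0]],[5,[0,0,0],[0,0,0]]]}}

```text
time_s: 23.92
ee_pos: [546.8, -21.4, 157.9]
ee_rot: [180.0, 0.3, 90.3]
force: [0.5, -0.3, -3.4]
gripper_width: 8.4
gripper_force: 30.0
```

Call:
{"name": "move_arm", "arguments": {"motion": [[5,[0,0,-0.08],[0,0,0]],[5,[0,0,0],[0,0,0]]]}}

```text
time_s: 24.08
ee_pos: [546.7, -21.4, 155.9]
ee_rot: [180.0, 0.3, 90.3]
force: [-0.3, 0.2, -2.8]
gripper_width: 8.3
gripper_force: 30.0
```

Call:
{"name": "move_arm", "arguments": {"motion": [[5,[0,0,-0.06],[0,0,0]],[5,[0,0,0],[0,0,0]]]}}

```text
time_s: 24.25
ee_pos: [546.6, -21.3, 154.6]
ee_rot: [180.0, 0.3, 90.3]
force: [-0.8, -0.6, -0.0]
gripper_width: 8.1
gripper_force: 30.0
```

Call:
{"name": "move_arm", "arguments": {"motion": [[5,[0,0,-0.05],[0,0,0]],[5,[0,0,0],[0,0,0]]]}}

```text
time_s: 24.42
ee_pos: [546.6, -21.3, 154.6]
ee_rot: [179.9, 0.3, 90.3]
force: [-3.2, -0.2, 6.9]
gripper_width: 8.5
gripper_force: 30.0
```

Call:
{"name": "move_arm", "arguments": {"motion": [[10,[0,0,0.05],[0,0,0]],[20,[0,0,0],[0,0,0]],[30,[0,0,0],[0,0,0]],[40,[0,0,0],[0,0,0]],[40,[0,0,0],[0,0,0]],[40,[0,0,0.3],[0,0,0]],[40,[0,0,0.4],[0,0,0]],[40,[0,0,0.5],[0,0,0]],[40,[0,0,0.6],[0,0,0]],[40,[0,0,0.6],[0,0,0]],[40,[0,0,0.6],[0,0,0]],[40,[0,0,0.6],[0,0,0]],[40,[-0.3,0,0.4],[0,0,-1]],[40,[-0.4,0,0],[0,0,-1]],[40,[-0.4,0,0],[0,0,-1]],[40,[-0.4,0,0],[0,0,-1]],[40,[-0.4,0,0],[0,0,-1]],[40,[-0.4,0,0],[0,0,-1]],[40,[-0.4,0,0],[0,0,-1]],[40,[-0.4,0,0],[0,0,-1]]]}}

```text
time_s: 26.08
ee_pos: [468.8, -21.4, 255.4]
ee_rot: [179.9, 0.3, 58.1]
force: [0.0, -0.0, 0.5]
gripper_width: 40.1
gripper_force: 0.0
```

Call:
{"name": "move_arm", "arguments": {"motion": [[80,[-0.3,0,0],[0,0,-1]],[80,[-0.3,0,0],[0,0,-1]],[80,[-0.3,0,0],[0,0,-1]],[80,[-0.3,0,0],[0,0,-1]],[80,[-0.3,0,0],[0,0,-1]],[80,[0,0,0],[0,0,-1]],[80,[0,0,0],[0,0,-1]],[80,[0,0,0],[0,0,-1]],[80,[0,0,0],[0,0,-1]],[80,[0,0,0],[0,0,-1]],[80,[0,0,0],[0,0,-1]],[80,[0,0,0],[0,0,-1]],[80,[0,0,0],[0,0,-1]],[80,[0,0,0],[0,0,-1]],[80,[0,0,0],[0,0,-0.5]],[80,[0,0,0],[0,0,0]]]}}

```text
time_s: 27.42
ee_pos: [431.9, -21.4, 255.3]
ee_rot: [180.0, 0.2, 0.3]
force: [-0.1, -0.1, 0.5]
gripper_width: 80.0
gripper_force: 0.0
```

```bash
python3 st.py 440 -21 182 0 50 -1
python3 - <<'E'
from ov import *
from scipy.optimize import minimize
# caddy yaw/pos from top view: yellow pixels inside a window around the riser
f=grab_frame("top");cv2.imwrite("pics/top_raw2.png",f)
hsv=cv2.cvtColor(f,cv2.COLOR_BGR2HSV);q=proj("top",[546,-21,120])[0].astype(int);print("win",q)
m=cv2.inRange(hsv,(20,150,60),(35,255,255));w=np.zeros_like(m);w[q[1]-35:q[1]+35,q[0]-35:q[0]+35]=1;m=m*w
k,l,st,c=cv2.connectedComponentsWithStats(m);i=1+np.argmax(st[1:,4]);pts=np.argwhere(l==i)[:,::-1].astype(np.float32)
r=cv2.minAreaRect(pts);b=cv2.boxPoints(r);print("area",st[i,4],r)
print("corners at rim z=120",[onz("top",p,120)[:2].round(1) for p in b], "centre",onz("top",r[0],120).round(1))
pr=proj("top",pose(546.6,-21.3,60,0,RIM+[(45,28,0),(45,-28,0),(-45,-28,0),(-45,28,0)]));print("pred bbox",pr.min(0).round(1),pr.max(0).round(1),"obs",pts.min(0),pts.max(0))
E
```

```text
27.42 [431.9 -21.4 255.3] z [-0.003 -0.    -1.   ] y [ 0.005 -1.     0.   ] q [ -4.3   3.8 102.2  -0.   74.1  85.4] F [-0.1 -0.1  0.5] 80.0 0.0
shift units [ 0.81  0.02 -3.51] turn units [  0.03 -10.05  -0.07] grasp now [431.9 -21.4 274.3]
win [266 181]Traceback (most recent call last):
  File "<stdin>", line 7, in <module>
    return _wrapfunc(a, 'argmax', axis=axis, out=out, **kwds)
    return bound(*args, **kwds)
ValueError: attempt to get argmax of an empty sequence
```

Run:
```python
from ov import *
f=cv2.imread("pics/top_raw2.png");hsv=cv2.cvtColor(f,cv2.COLOR_BGR2HSV)
for n in(f[150:215:5,240:292:5],): 
    for r in hsv[155:215:6,244:290:5]: print([tuple(int(v) for v in p) for p in r])
```

```text
[(45, 7, 150), (45, 7, 147), (40, 5, 150), (50, 5, 149), (40, 5, 150), (40, 5, 148), (40, 5, 147), (45, 7, 146), (73, 97, 100), (75, 101, 81)]
[(38, 7, 152), (52, 30, 154), (53, 27, 149), (43, 12, 149), (50, 10, 148), (45, 7, 147), (48, 8, 150), (45, 7, 146), (50, 8, 100), (50, 7, 106)]
[(53, 7, 153), (51, 28, 156), (51, 26, 158), (51, 28, 155), (51, 26, 156), (51, 26, 157), (53, 28, 157), (52, 29, 157), (52, 30, 155), (51, 28, 154)]
[(51, 13, 137), (54, 27, 144), (49, 27, 149), (53, 26, 158), (53, 26, 160), (52, 24, 161), (52, 24, 160), (53, 27, 163), (53, 25, 161), (51, 25, 161)]
[(47, 18, 131), (51, 27, 130), (48, 32, 134), (53, 29, 143), (52, 27, 142), (53, 30, 145), (52, 27, 144), (52, 26, 146), (52, 26, 148), (53, 29, 151)]
[(53, 24, 128), (52, 26, 109), (60, 19, 123), (54, 27, 133), (51, 27, 133), (54, 28, 135), (54, 26, 135), (51, 30, 137), (52, 28, 136), (50, 28, 138)]
[(49, 27, 130), (53, 27, 124), (78, 25, 103), (50, 28, 109), (53, 30, 110), (53, 30, 111), (54, 31, 115), (54, 31, 117), (52, 32, 120), (55, 27, 122)]
[(54, 27, 149), (56, 26, 136), (87, 25, 91), (51, 28, 90), (53, 33, 94), (55, 30, 95), (57, 30, 95), (55, 30, 92), (49, 30, 94), (55, 29, 98)]
[(49, 26, 154), (49, 29, 152), (85, 32, 87), (57, 27, 85), (55, 32, 87), (54, 29, 87), (57, 29, 87), (53, 26, 88), (49, 31, 90), (53, 26, 89)]
[(53, 28, 154), (53, 26, 154), (103, 53, 111), (65, 29, 52), (53, 29, 70), (57, 30, 85), (56, 25, 83), (56, 25, 82), (54, 34, 76), (50, 31, 74)]
```

The arm hides it from above, so I'll check the caddy from the scene view numerically.

Run:
```python
from ov import *
from scipy.optimize import minimize
f=grab_frame("scene");cv2.imwrite("pics/scene_raw2.png",f)
hsv=cv2.cvtColor(f,cv2.COLOR_BGR2HSV);m=cv2.inRange(hsv,(20,140,60),(35,255,255))
q=proj("scene",[546,-21,90])[0].astype(int);w=np.zeros_like(m);w[q[1]-30:q[1]+30,q[0]-32:q[0]+32]=1;m=m*w
k,l,st,c=cv2.connectedComponentsWithStats(m);print(st[1:][st[1:,4]>10])
m=(m>0).astype(np.uint8)
L=[(x,y,z) for x in(-45,45) for y in(-28,28) for z in(0,60)]
def sil(p):
    h=cv2.convexHull(proj("scene",pose(p[0],p[1],60,p[2],L)).astype(np.float32));a=np.zeros(m.shape,np.uint8)
    cv2.fillConvexPoly(a,(h*16).round().astype(int),1,shift=4);return a
best=min(((int((sil((x,y,t))!=m).sum()),x,y,t) for x in range(530,566,2) for y in range(-36,-4,2) for t in range(-12,13,3)))
print(best,"at nominal",int((sil((546.6,-21.3,0))!=m).sum()),m.sum())
```

```text
[[248 215  29  30 578]]
(126, 548, -22, -6) at nominal 136 578
```

Call:
{"name": "move_arm", "arguments": {"motion": [[80,[0.08,0,-0.2],[0,-1,0]],[80,[0.08,0,-0.2],[0,-1,0]],[80,[0.08,0,-0.2],[0,-1,0]],[80,[0.08,0,-0.2],[0,-1,0]],[80,[0.08,0,-0.2],[0,-1,0]],[80,[0.08,0,-0.2],[0,-1,0]],[80,[0.08,0,-0.2],[0,-1,0]],[80,[0.08,0,-0.2],[0,-1,0]],[80,[0.08,0,-0.2],[0,-1,0]],[80,[0.08,0,-0.2],[0,-1,0]],[80,[0,0,0],[0,0,0]],[80,[0,0,0],[0,0,0]]]}}

```text
time_s: 28.52
ee_pos: [450.8, -21.2, 203.9]
ee_rot: [179.8, -39.6, 0.4]
force: [0.3, 0.7, 1.0]
gripper_width: 80.2
gripper_force: 0.0
```

```bash
python3 st.py 510 -21 98 0 50 -1
```

```text
28.52 [450.8 -21.2 203.9] z [ 0.637  0.    -0.771] y [ 0.005 -1.     0.003] q [ -7.9  -8.4 134.   18.8  15.9  65.5] F [0.3 0.7 1. ] 80.2 0.0
shift units [ 2.85  0.01 -4.82] turn units [ 0.05 -0.11 -0.06] grasp now [438.7 -21.3 218.6]
```

Call:
{"name": "move_arm", "arguments": {"motion": [[86,[0,0,-0.36],[0,0,0]],[86,[0,0,-0.36],[0,0,0]],[86,[0,0,-0.36],[0,0,0]],[86,[0,0,-0.36],[0,0,0]],[86,[0.285,0,-0.338],[0,0,0]],[86,[0.285,0,-0.338],[0,0,0]],[86,[0.285,0,-0.338],[0,0,0]],[86,[0.285,0,-0.338],[0,0,0]],[86,[0.285,0,-0.338],[0,0,0]],[86,[0.285,0,-0.338],[0,0,0]],[86,[0.285,0,-0.338],[0,0,0]],[86,[0.285,0,-0.338],[0,0,0]],[86,[0.285,0,-0.338],[0,0,0]],[86,[0,0,0],[0,0,0]],[86,[0,0,0],[0,0,0]]]}}

```text
time_s: 29.77
ee_pos: [496.3, -17.7, 120.8]
ee_rot: [-179.6, -40.0, 0.5]
force: [-0.6, -0.4, 0.5]
gripper_width: 86.4
gripper_force: 0.0
```

```bash
python3 st.py 510 -21 98 0 50 -1
```

```text
29.77 [496.3 -17.7 120.8] z [ 0.643  0.011 -0.766] y [ 0.012 -1.    -0.005] q [ -6.7   5.4 138.5 125.8   6.1 -41.5] F [-0.6 -0.4  0.5] 86.4 0.0
shift units [ 1.04 -0.13 -1.5 ] turn units [-0.07  0.   -0.17] grasp now [484.1 -17.9 135.4]
```

Call:
{"name": "move_arm", "arguments": {"motion": [[86,[0,-0.06,0],[-0.03,0,-0.08]],[86,[0,-0.06,0],[-0.03,0,-0.08]],[86,[0.13,0,-0.18],[0,0,0]],[86,[0.13,0,-0.18],[0,0,0]],[86,[0.13,0,-0.18],[0,0,0]],[86,[0.13,0,-0.18],[0,0,0]],[86,[0,0,0],[0,0,0]]]}}

```text
time_s: 30.35
ee_pos: [508.4, -20.8, 102.2]
ee_rot: [-180.0, -39.9, 0.0]
force: [0.5, 0.1, -0.1]
gripper_width: 86.3
gripper_force: 0.0
```

```bash
python3 st.py 510 -21 98 0 50 -1
```

```text
30.35 [508.4 -20.8 102.2] z [ 0.642  0.001 -0.767] y [ 0.001 -1.    -0.   ] q [ -6.4   8.9 138.7 150.6   8.4 -65.8] F [ 0.5  0.1 -0.1] 86.3 0.0
shift units [ 0.55 -0.01 -0.75] turn units [-0.01 -0.02 -0.01] grasp now [496.2 -20.8 116.7]
```

Call:
{"name": "move_arm", "arguments": {"motion": [[86,[0.14,0,-0.18],[0,0,0]],[86,[0.14,0,-0.18],[0,0,0]],[86,[0.14,0,-0.18],[0,0,0]],[86,[0.13,0,-0.18],[0,0,0]],[86,[0,0,0],[0,0,0]],[70,[0,0,0],[0,0,0]],[60,[0,0,0],[0,0,0]],[50,[0,0,0],[0,0,0]],[50,[0,0,0],[0,0,0]],[50,[0,0,0],[0,0,0]],[50,[0,0,0],[0,0,0]]], "grip_force": 40}}

```text
time_s: 31.27
ee_pos: [520.7, -21.1, 83.9]
ee_rot: [-180.0, -39.9, -0.0]
force: [-1.8, -0.3, 3.0]
gripper_width: 56.0
gripper_force: 39.9
```

```bash
python3 st.py 510 -21 98 0 50 -1
```

```text
31.27 [520.7 -21.1  83.9] z [ 0.641 -0.    -0.768] y [-0. -1. -0.] q [ -6.1  12.3 138.7 160.   11.4 -75. ] F [-1.8 -0.3  3. ] 56.0 39.93524953722954
shift units [ 0.06  0.   -0.02] turn units [-0.   -0.03  0.01] grasp now [508.6 -21.1  98.5]
```

Width is 56.0 mm, so the walls are gripped. Lifting slowly.

Call:
{"name": "move_arm", "arguments": {"motion": [[50,[0,0,0.12],[0,0,0]],[50,[0,0,0.2],[0,0,0]],[50,[0,0,0.2],[0,0,0]],[50,[0,0,0.2],[0,0,0]],[50,[0,0,0.2],[0,0,0]],[50,[0,0,0.2],[0,0,0]],[50,[0,0,0.2],[0,0,0]],[50,[0,0,0.2],[0,0,0]],[50,[0,0,0.2],[0,0,0]],[50,[0,0,0.2],[0,0,0]],[50,[0,0,0],[0,0,0]]]}}

```text
time_s: 32.18
ee_pos: [520.5, -20.8, 130.1]
ee_rot: [179.9, -39.8, 0.2]
force: [-0.6, -0.1, -3.5]
gripper_width: 55.6
gripper_force: 39.9
```

```bash
python3 st.py 559 55 146.5 0 50.1 -1
```

```text
32.18 [520.5 -20.8 130.1] z [ 0.641  0.    -0.768] y [ 0.002 -1.     0.001] q [ -6.1   6.2 135.  102.7   4.  -17.5] F [-0.6 -0.1 -3.5] 55.6 39.936539232730865
shift units [2.03 3.03 0.07] turn units [ 0.02 -0.02 -0.03] grasp now [508.3 -20.8 144.7]
```

Call:
{"name": "move_arm", "arguments": {"motion": [[50,[0.1,0.1,0.01],[0,0,0]],[50,[0.1,0.1,0.01],[0,0,0]],[50,[0.15,0.2,0.01],[0,0,0]],[50,[0.15,0.2,0.01],[0,0,0]],[50,[0.15,0.25,0],[0,0,0]],[50,[0.15,0.25,0],[0,0,0]],[50,[0.15,0.25,0],[0,0,0]],[50,[0.15,0.25,0],[0,0,0]],[50,[0.15,0.25,0],[0,0,0]],[50,[0.15,0.25,0],[0,0,0]],[50,[0.15,0.25,0],[0,0,0]],[50,[0.15,0.25,0],[0,0,0]],[50,[0.15,0.2,0],[0,0,0]],[50,[0.1,0.2,0],[0,0,0]],[50,[0.1,0.2,0],[0,0,0]],[50,[0,0.1,0],[0,0,0]],[50,[0,0,0],[0,0,0]],[50,[0,0,0],[0,0,0]]]}}

```text
time_s: 33.68
ee_pos: [567.8, 49.5, 121.8]
ee_rot: [-178.7, -40.5, -0.0]
force: [0.3, 0.0, -2.4]
gripper_width: 55.6
gripper_force: 39.9
```

```bash
python3 st.py 559 55 146.5 0 50.1 -1
```

```text
33.68 [567.8  49.5 121.8] z [ 0.65   0.022 -0.76 ] y [ 0.014 -1.    -0.017] q [   5.    11.2  130.8  218.5    3.2 -124.6] F [ 0.3  0.  -2.4] 55.6 39.9360054731369
shift units [0.14 0.22 0.4 ] turn units [-0.25  0.16 -0.2 ] grasp now [555.4  49.1 136.3]
```

```bash
cat > kin.py <<'E'
import numpy as np
from scipy.optimize import brentq,fsolve
D=[([6.835e1,18.352,89.707],[201.2,538.1,213.1],[0,0,-1]),([-38.9,13.3,134.3],[501.9,-257.2,113.9],[.69,-.161,-.706]),([-44.8,0,134.9],[438.4,-243,185],[.695,-.165,-.7]),([4.4,1.2,119.8],[591.3,35.3,256.8],[.703,-.011,-.711]),([5.6,9.4,110.4],[678.8,54.7,256.9],[.704,0,-.71]),([24.3,15.5,79.3],[515.2,245.1,314.8],[-.004,-.002,-1]),([31.8,24.1,98.2],[488,313.7,100.5],[0,-.005,-1]),([-4.3,3.8,102.2],[431.9,-21.4,255.3],[-.003,0,-1]),([-6.1,12.3,138.7],[520.7,-21.1,83.9],[.641,0,-.768]),([5,11.2,130.8],[567.8,49.5,121.8],[.65,.022,-.76])]
A=[];b=[]
for q,p,z in D:
    q1,q2,q3=np.radians(q);c=np.array([np.cos(q1),np.sin(q1)]);f=q2+q3
    A+=[[1,0,np.sin(q2),np.sin(f),np.cos(f),np.dot(z[:2],c)],[0,1,np.cos(q2),np.cos(f),-np.sin(f),z[2]]];b+=[np.dot(p[:2],c),p[2]]
X,res,_,_=np.linalg.lstsq(np.array(A),np.array(b),rcond=None);a1,h,L2,L3,e,t=X
if __name__=="__main__": print(X.round(1),"max res",np.abs(np.array(A)@X-b).max().round(1))
def forearm(p,dip,yaw=0):
    d,y=np.radians([dip,yaw]);z=np.array([np.cos(d)*np.cos(y),np.cos(d)*np.sin(y),-np.sin(d)]);w=np.array(p)-t*z
    r=np.hypot(*w[:2]);f=lambda q:[a1+L2*np.sin(q[0])+L3*np.sin(q[0]+q[1])+e*np.cos(q[0]+q[1])-r,h+L2*np.cos(q[0])+L3*np.cos(q[0]+q[1])-e*np.sin(q[0]+q[1])-w[2]]
    q,_,ok,_=fsolve(f,[.1,2.2],full_output=1);return np.degrees([np.arctan2(w[1],w[0]),q[0],q[1],q.sum()]).round(1),ok
if __name__=="__main__":
  # caddy grasp point relative to caddy underside centre: (-38,38); bail +113
  for dip in(30,40,50,55,60,65,70):
    d=np.radians(dip);o=np.array([19*np.cos(d)-38,0,38-19*np.sin(d)])
    print("dip",dip,"tool angle",90+dip,*[(n,forearm(np.array(c)+o,dip)) for n,c in(("riser",(546.6,-21,60)),("pre",(597,55,108)),("in",(673,55,108)),("hang",(677,55,77.5)))])
E
python3 kin.py
```

```text
[  0.6 141.4 591.  416.8  25.8 335.8] max res 0.6
dip 30 tool angle 120 ('riser', (array([ -5.1,  25.8, 153.8, 179.6]), 1)) ('pre', (array([ 10.9,  17.2, 143.3, 160.6]), 1)) ('in', (array([  8.7,  21. , 134.1, 155.1]), 1)) ('hang', (array([  8.6,  25.4, 135.1, 160.5]), 1))
dip 40 tool angle 130 ('riser', (array([ -4.5,  16.6, 146.4, 163. ]), 1)) ('pre', (array([  9.9,  12.3, 136.4, 148.6]), 1)) ('in', (array([  8. ,  17.4, 127.5, 144.9]), 1)) ('hang', (array([  7.9,  21.1, 128.8, 149.9]), 1))
dip 50 tool angle 140 ('riser', (array([ -3.9,  12.5, 138.8, 151.3]), 1)) ('pre', (array([  8.8,  10.5, 129. , 139.5]), 1)) ('in', (array([  7.3,  16.3, 120.2, 136.5]), 1)) ('hang', (array([  7.2,  19.4, 121.7, 141.1]), 1))
dip 55 tool angle 145 ('riser', (array([ -3.7,  11.7, 135. , 146.7]), 1)) ('pre', (array([  8.3,  10.6, 125.2, 135.8]), 1)) ('in', (array([  6.9,  16.5, 116.4, 132.9]), 1)) ('hang', (array([  6.9,  19.4, 117.9, 137.3]), 1))
dip 60 tool angle 150 ('riser', (array([ -3.4,  11.7, 131.2, 142.9]), 1)) ('pre', (array([  7.8,  11.2, 121.4, 132.6]), 1)) ('in', (array([  6.6,  17.2, 112.4, 129.6]), 1)) ('hang', (array([  6.5,  19.8, 114. , 133.9]), 1))
dip 65 tool angle 155 ('riser', (array([ -3.2,  12.1, 127.5, 139.6]), 1)) ('pre', (array([  7.4,  12.1, 117.6, 129.7]), 1)) ('in', (array([  6.3,  18.2, 108.5, 126.7]), 1)) ('hang', (array([  6.2,  20.7, 110.1, 130.8]), 1))
dip 70 tool angle 160 ('riser', (array([ -3. ,  13.1, 123.7, 136.8]), 1)) ('pre', (array([  7. ,  13.4, 113.8, 127.2]), 1)) ('in', (array([  6. ,  19.6, 104.5, 124. ]), 1)) ('hang', (array([  5.9,  21.9, 106.1, 128. ]), 1))
```

Dip 50° is singular at the hang point, so I'll set the caddy back on the riser and regrip at about 65°.

Call:
{"name": "move_arm", "arguments": {"motion": [[50,[-0.12,-0.1,-0.01],[-0.02,0.01,-0.02]],[50,[-0.12,-0.1,-0.01],[-0.02,0.01,-0.02]],[50,[-0.12,-0.15,-0.01],[-0.02,0.01,-0.02]],[50,[-0.12,-0.18,-0.01],[-0.02,0.01,-0.02]],[50,[-0.12,-0.2,-0.01],[-0.02,0.01,-0.02]],[50,[-0.12,-0.2,-0.01],[-0.02,0.01,-0.02]],[50,[-0.12,-0.2,-0.01],[-0.02,0.01,-0.02]],[50,[-0.12,-0.2,-0.01],[-0.02,0.01,-0.02]],[50,[-0.12,-0.2,-0.01],[-0.02,0.01,-0.02]],[50,[-0.12,-0.2,-0.01],[-0.02,0.01,-0.02]],[50,[-0.12,-0.2,-0.01],[-0.02,0.01,0]],[50,[-0.12,-0.2,-0.01],[-0.02,0.01,0]],[50,[-0.12,-0.2,-0.01],[0,0.01,0]],[50,[-0.12,-0.2,-0.01],[0,0.01,0]],[50,[-0.12,-0.2,-0.01],[0,0,0]],[50,[-0.08,-0.2,0],[0,0,0]],[50,[0,0,0],[0,0,0]]]}}

```text
time_s: 35.1
ee_pos: [520.3, -25.3, 118.3]
ee_rot: [179.9, -40.0, -0.0]
force: [-0.0, 0.3, -2.3]
gripper_width: 55.8
gripper_force: 39.9
```

```bash
python3 st.py 508.6 -21 98.5 0 50.1 -1
```

```text
35.1 [520.3 -25.3 118.3] z [ 0.643 -0.002 -0.766] y [-0.002 -1.     0.001] q [ -6.8   7.7 136.1 130.1   5.6 -45.4] F [-0.   0.3 -2.3] 55.8 39.936018884181976
shift units [ 0.02  0.17 -1.38] turn units [0.02 0.02 0.02] grasp now [508.1 -25.3 132.9]
```

Call:
{"name": "move_arm", "arguments": {"motion": [[50,[0,0.03,-0.16],[0,0,0]],[50,[0,0.03,-0.16],[0,0,0]],[50,[0,0.03,-0.16],[0,0,0]],[50,[0,0.03,-0.16],[0,0,0]],[50,[0,0.03,-0.16],[0,0,0]],[50,[0,0,-0.16],[0,0,0]],[50,[0,0,-0.16],[0,0,0]],[50,[0,0,-0.16],[0,0,0]],[50,[0,0,-0.06],[0,0,0]],[50,[0,0,0],[0,0,0]]]}}

```text
time_s: 35.93
ee_pos: [520.7, -20.6, 84.6]
ee_rot: [180.0, -40.0, -0.0]
force: [-0.2, 0.3, -2.5]
gripper_width: 56.1
gripper_force: 39.9
```

Call:
{"name": "move_arm", "arguments": {"motion": [[50,[0,0,-0.04],[0,0,0]],[50,[0,0,0],[0,0,0]]]}}

```text
time_s: 36.1
ee_pos: [521.1, -20.6, 84.2]
ee_rot: [180.0, -40.1, -0.0]
force: [0.1, -0.3, -3.5]
gripper_width: 56.0
gripper_force: 39.9
```

```bash
python3 st.py 508.6 -21 98.5 0 50.1 -1
```

```text
36.1 [521.1 -20.6  84.2] z [ 0.644 -0.001 -0.765] y [-0. -1.  0.] q [ -6.   12.3 138.8 160.8  11.7 -75.8] F [ 0.1 -0.3 -3.5] 56.0 39.93587225675583
shift units [-0.01 -0.01 -0.01] turn units [0.01 0.04 0.01] grasp now [508.8 -20.6  98.8]
```

Call:
{"name": "move_arm", "arguments": {"motion": [[50,[0,0,-0.03],[0,0,0]],[50,[0,0,0],[0,0,0]],[60,[0,0,0],[0,0,0]],[75,[0,0,0],[0,0,0]],[88,[0,0,0],[0,0,0]],[88,[0,0,0],[0,0,0]],[88,[0,0,0],[0,0,0]],[88,[-0.01,0,-0.005],[0,0.2,0]],[88,[-0.01,0,-0.005],[0,0.2,0]],[88,[-0.01,0,-0.005],[0,0.15,0]],[88,[-0.01,0,-0.005],[0,0.15,0]],[88,[-0.01,0,-0.005],[0,0.12,0]],[88,[-0.01,0,-0.005],[0,0.12,0]],[88,[-0.01,0,-0.005],[0,0.12,0]],[88,[-0.01,0,-0.005],[0,0.12,0]]]}}

```text
time_s: 37.35
ee_pos: [519.1, -20.6, 82.5]
ee_rot: [180.0, -35.3, -0.0]
force: [-1.0, 1.1, -0.3]
gripper_width: 88.0
gripper_force: 0.0
```

```bash
python3 st.py 508.8 -20.6 98.8 0 65 -1
```

```text
37.35 [519.1 -20.6  82.5] z [ 0.578 -0.    -0.816] y [-0.001 -1.     0.   ] q [ -5.6  11.7 135.4 124.8   3.9 -39.5] F [-1.   1.1 -0.3] 88.0 0.0
shift units [-0.09  0.   -0.04] turn units [0.   2.59 0.01] grasp now [508.1 -20.6  98. ]
```

Holding well. Continue through the singular spot at the same slow rate.

Call:
{"name": "move_arm", "arguments": {"motion": [[88,[-0.004,0,-0.002],[0,0.1,0]],[88,[-0.004,0,-0.002],[0,0.1,0]],[88,[-0.004,0,-0.002],[0,0.1,0]],[88,[-0.004,0,-0.002],[0,0.1,0]],[88,[-0.004,0,-0.002],[0,0.1,0]],[88,[-0.004,0,-0.002],[0,0.12,0]],[88,[-0.004,0,-0.002],[0,0.12,0]],[88,[-0.004,0,-0.002],[0,0.15,0]],[88,[-0.004,0,-0.002],[0,0.15,0]],[88,[-0.004,0,-0.002],[0,0.2,0]],[88,[-0.004,0,-0.002],[0,0.2,0]],[88,[-0.004,0,-0.002],[0,0.25,0]],[88,[-0.004,0,-0.002],[0,0.3,0]],[88,[-0.004,0,-0.002],[0,0.3,0]],[88,[-0.004,0,-0.002],[0,0.3,0]],[88,[0,0,0],[0,0,0]]]}}

```text
time_s: 38.68
ee_pos: [518.7, -20.1, 82.3]
ee_rot: [-179.9, -25.6, 0.0]
force: [-0.0, 0.0, 0.1]
gripper_width: 88.1
gripper_force: 0.0
```

```bash
python3 st.py 508.8 -20.6 98.8 0 65 -1
```

```text
38.68 [518.7 -20.1  82.3] z [ 0.431  0.001 -0.902] y [ 0.001 -1.    -0.001] q [ -4.9  12.  127.6   8.4  15.1  77.5] F [-0.   0.   0.1] 88.1 0.0
shift units [-0.07 -0.02 -0.03] turn units [-0.01  0.14 -0.01] grasp now [510.5 -20.2  99.4]
```

Call:
{"name": "move_arm", "arguments": {"motion": [[75,[0,0,0],[0,0,0]],[62,[0,0,0],[0,0,0]],[50,[0,0,0],[0,0,0]],[50,[0,0,0],[0,0,0]],[50,[0,0,0],[0,0,0]],[50,[0,0,0],[0,0,0]],[50,[0,0,0.1],[0,0,0]],[50,[0,0,0.25],[0,0,0]],[50,[0,0,0.35],[0,0,0]],[50,[0,0,0.35],[0,0,0]],[50,[0,0,0.35],[0,0,0]],[50,[0,0,0.3],[0,0,0]],[50,[0,0,0.2],[0,0,0]],[50,[0,0,0],[0,0,0]]], "grip_force": 40}}

```text
time_s: 39.85
ee_pos: [518.3, -20.1, 130.6]
ee_rot: [-179.9, -25.7, 0.0]
force: [-0.0, 1.0, -3.0]
gripper_width: 55.8
gripper_force: 39.9
```

```bash
python3 st.py
```

```text
39.85 [518.3 -20.1 130.6] z [ 0.433  0.001 -0.901] y [ 0.    -1.    -0.001] q [ -4.9   7.4 123.8   5.5  23.3  80.5] F [-0.  1. -3.] 55.8 39.88663673400879
```

Call:
{"name": "move_arm", "arguments": {"motion": [[50,[0.1,0.1,0],[0,0,0]],[50,[0.17,0.25,0],[0,0,0]],[50,[0.17,0.25,0],[0,0,0]],[50,[0.17,0.25,0],[0,0,0]],[50,[0.17,0.25,0],[0,0,0]],[50,[0.17,0.25,0],[0,0,0]],[50,[0.17,0.25,0],[0,0,0]],[50,[0.17,0.25,0],[0,0,0]],[50,[0.17,0.25,0],[0,0,0]],[50,[0.17,0.25,0],[0,0,0]],[50,[0.17,0.25,0],[0,0,0]],[50,[0.17,0.25,0],[0,0,0]],[50,[0.05,0.15,0],[0,0,0]],[50,[0,0,0],[0,0,0]],[50,[0,0,0],[0,0,0]]]}}

```text
time_s: 41.1
ee_pos: [567.8, 55.1, 128.8]
ee_rot: [-179.9, -25.5, 0.0]
force: [-0.4, 0.1, -1.7]
gripper_width: 56.0
gripper_force: 39.9
```

```bash
python3 st.py
python3 - <<'E'
from ov import *
s=state();b=s['ee_pos']+[28.3,0,90.7];print("bail",b.round(1))
it=[pose(677,55,246,0,HK),pose(b[0],b[1],b[2]-113,0,BAIL),pose(b[0],b[1],b[2]-113,0,RIM),pose(677.1,55.1,0,0,[(0,150,300),(0,-150,300)])]
P=[640,55,225];p=proj("scene",P)[0];q=proj("top",P)[0]
t=[("scene",int(p[0]-40),int(p[1]-30)),("top",int(q[0]-40),int(q[1]-30))]
overlay(it,t,"pics/a.png");overlay([],t,"pics/b.png");cv2.imwrite("pics/f1.png",np.vstack([cv2.imread("pics/a.png"),cv2.imread("pics/b.png")]))
E
```

```text
41.1 [567.8  55.1 128.8] z [ 0.43   0.001 -0.903] y [ 0.001 -1.    -0.001] q [  5.8  12.  117.9  -5.8  24.8 100.5] F [-0.4  0.1 -1.7] 56.0 39.88663047552109
bail [596.1  55.1 219.5]
```

View pics/f1.png

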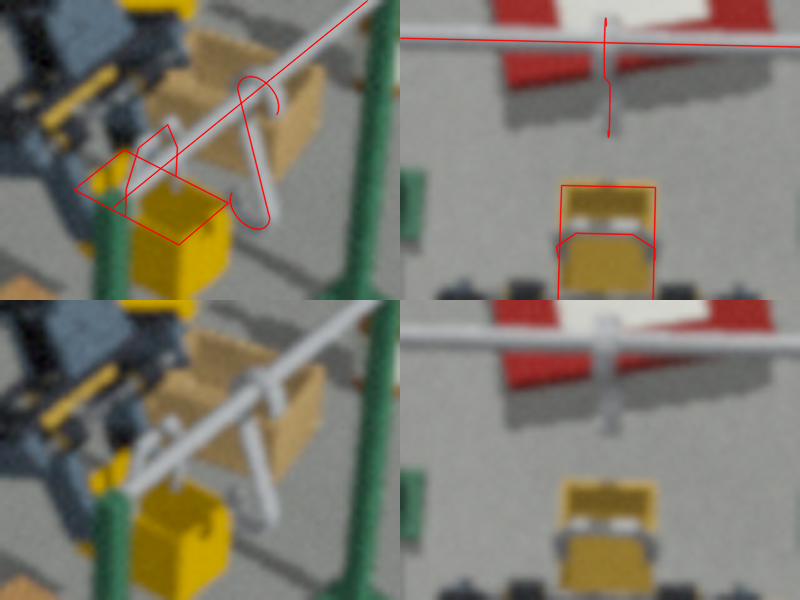

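The last picture shows the caddy upright in the grip with its bail at about (170,418), lined up in y with the hanging hook (606 against 607 in the top tile). It is about 3 mm further along x than I reckoned. Advancing over the hook tip.

Call:
{"name": "move_arm", "arguments": {"motion": [[50,[0.15,0,0.03],[0,0,0]],[50,[0.25,0,0.03],[0,0,0]],[50,[0.25,0,0],[0,0,0]],[50,[0.25,0,0],[0,0,0]],[50,[0.25,0,0],[0,0,0]],[50,[0.25,0,0],[0,0,0]],[50,[0.25,0,0],[0,0,0]],[50,[0.25,0,0],[0,0,0]],[50,[0.2,0,0],[0,0,0]],[50,[0,0,0],[0,0,0]],[50,[0,0,0],[0,0,0]]]}}

```text
time_s: 42.22
ee_pos: [620.7, 54.9, 130.6]
ee_rot: [-179.9, -25.5, -0.0]
force: [0.4, 1.2, -3.1]
gripper_width: 55.7
gripper_force: 39.9
```

```bash
python3 st.py
```

```text
42.22 [620.7  54.9 130.6] z [ 0.43   0.001 -0.903] y [ 0.    -1.    -0.001] q [  5.2  16.2 111.6  -4.8  26.9  98.9] F [ 0.4  1.2 -3.1] 55.7 39.8866206407547
```

Call:
{"name": "move_arm", "arguments": {"motion": [[50,[0.15,0,0],[0,0,0]],[50,[0.2,0,0],[0,0,0]],[50,[0.2,0,0],[0,0,0]],[50,[0.2,0,0],[0,0,0]],[50,[0.13,0,0],[0,0,0]],[50,[0,0,0],[0,0,0]],[50,[0,0,0],[0,0,0]]]}}

```text
time_s: 42.8
ee_pos: [642.7, 54.9, 130.6]
ee_rot: [-179.9, -25.5, -0.0]
force: [0.5, 0.0, -2.2]
gripper_width: 55.9
gripper_force: 39.9
```

Call:
{"name": "move_arm", "arguments": {"motion": [[50,[0.02,0,-0.12],[0,0,0]],[50,[0.02,0,-0.15],[0,0,0]],[50,[0.02,0,-0.15],[0,0,0]],[50,[0.02,0,-0.15],[0,0,0]],[50,[0,0,0],[0,0,0]],[50,[0,0,0],[0,0,0]]]}}

```text
time_s: 43.3
ee_pos: [644.3, 54.9, 115.9]
ee_rot: [-179.9, -25.5, -0.0]
force: [-0.2, -0.2, -2.4]
gripper_width: 56.2
gripper_force: 39.9
```

```bash
python3 st.py
python3 - <<'E'
from ov import *
s=state();b=s['ee_pos']+[29.5,0,90.7];print("bail",b.round(1))
# has the hook stayed? compare rail/hook region from the top against raw1 picture
old=cv2.imread("pics/top_raw1.png");new=grab_frame("top")
q=proj("top",pose(677,55,246,0,HK));u=int(q[:,0].mean())
g=lambda f:[int(v) for v in f[105:142,u-2:u+4].mean((1,2))]
print(u,g(old));print(g(new))
E
```

```text
43.3 [644.3  54.9 115.9] z [ 0.43   0.001 -0.903] y [ 0.    -1.    -0.001] q [  4.9  19.1 109.7  -4.7  26.   98.7] F [-0.2 -0.2 -2.4] 56.2 39.886612594127655
bail [673.8  54.9 206.6]
241 [209, 209, 209, 210, 210, 210, 208, 202, 192, 186, 187, 185, 174, 161, 148, 129, 116, 109, 102, 97, 95, 98, 103, 109, 113, 117, 120, 123, 128, 132, 133, 132, 141, 148, 150, 149, 149]
[205, 204, 205, 205, 205, 205, 204, 198, 187, 182, 183, 180, 170, 157, 143, 126, 112, 108, 111, 107, 97, 92, 93, 101, 117, 127, 124, 114, 111, 116, 117, 111, 106, 103, 103, 102, 103]
```

Call:
{"name": "move_arm", "arguments": {"motion": [[50,[0.03,0,-0.12],[0,0,0]],[50,[0.03,0,-0.12],[0,0,0]],[50,[0.03,0,-0.12],[0,0,0]],[50,[0.02,0,-0.12],[0,0,0]],[50,[0,0,0],[0,0,0]],[50,[0,0,0],[0,0,0]]]}}

```text
time_s: 43.85
ee_pos: [647.2, 54.8, 104.1]
ee_rot: [-179.9, -25.5, -0.0]
force: [0.3, -0.3, -2.2]
gripper_width: 55.8
gripper_force: 39.9
```

Call:
{"name": "move_arm", "arguments": {"motion": [[50,[0,0,-0.06],[0,0,0]],[50,[0,0,0],[0,0,0]]]}}

```text
time_s: 44.02
ee_pos: [647.3, 54.9, 102.8]
ee_rot: [-179.9, -25.5, -0.0]
force: [-0.6, -0.5, -3.0]
gripper_width: 56.1
gripper_force: 39.9
```

Call:
{"name": "move_arm", "arguments": {"motion": [[50,[0,0,-0.05],[0,0,0]],[50,[0,0,0],[0,0,0]]]}}

```text
time_s: 44.18
ee_pos: [647.3, 54.9, 101.6]
ee_rot: [-179.9, -25.5, -0.0]
force: [-0.4, -0.2, -2.8]
gripper_width: 55.9
gripper_force: 39.9
```

Call:
{"name": "move_arm", "arguments": {"motion": [[50,[0,0,-0.05],[0,0,0]],[50,[0,0,0],[0,0,0]]]}}

```text
time_s: 44.35
ee_pos: [647.2, 54.9, 100.3]
ee_rot: [-179.9, -25.5, -0.0]
force: [0.6, -0.1, -3.1]
gripper_width: 55.7
gripper_force: 39.9
```

Call:
{"name": "move_arm", "arguments": {"motion": [[50,[0,0,-0.05],[0,0,0]],[50,[0,0,0],[0,0,0]]]}}

```text
time_s: 44.52
ee_pos: [647.9, 54.9, 99.7]
ee_rot: [-179.9, -25.6, -0.0]
force: [0.5, -0.9, -1.4]
gripper_width: 56.0
gripper_force: 39.9
```

Call:
{"name": "move_arm", "arguments": {"motion": [[50,[0,0,-0.04],[0,0,0]],[50,[0,0,0],[0,0,0]]]}}

```text
time_s: 44.68
ee_pos: [648.6, 55.0, 99.4]
ee_rot: [-179.9, -25.7, -0.0]
force: [-0.2, -0.2, 2.1]
gripper_width: 56.3
gripper_force: 39.9
```

Call:
{"name": "move_arm", "arguments": {"motion": [[56,[0,0,0],[0,0,0]],[58,[0,0,0],[0,0,0]],[61,[0,0,0],[0,0,0]],[66,[0,0,0],[0,0,0]],[72,[0,0,0],[0,0,0]],[80,[0,0,0],[0,0,0]],[88,[0,0,0],[0,0,0]],[88,[0,0,0],[0,0,0]],[88,[0,0,0],[0,0,0]],[88,[-0.1,0,0.1],[0,0,0]],[88,[-0.2,0,0.2],[0,0,0]],[88,[-0.2,0,0.3],[0,0,0]],[88,[-0.2,0,0.3],[0,0,0]],[88,[-0.3,0,0.4],[0,0,0]],[88,[-0.3,0,0.4],[0,0,0]],[88,[-0.4,0,0.4],[0,0,0]],[88,[-0.5,0,0.4],[0,0,0]],[88,[-0.6,0,0.3],[0,0,0]],[88,[-0.8,0,0.3],[0,0,0]],[88,[-0.8,0,0.2],[0,0,0]]]}}

```text
time_s: 46.35
ee_pos: [536.6, 54.9, 182.7]
ee_rot: [-179.9, -25.7, -0.0]
force: [-0.8, 0.3, 0.4]
gripper_width: 88.1
gripper_force: 0.0
```

Call:
{"name": "move_arm", "arguments": {"motion": [[88,[-0.8,0,0.2],[0,0,0]],[88,[-0.8,0,0.2],[0,0,0]],[88,[-0.3,0,0],[0,0,0]],[88,[0,0,0],[0,0,0]],[88,[0,0,0],[0,0,0]],[88,[0,0,0],[0,0,0]],[88,[0,0,0],[0,0,0]],[88,[0,0,0],[0,0,0]],[88,[0,0,0],[0,0,0]],[88,[0,0,0],[0,0,0]],[88,[0,0,0],[0,0,0]],[88,[0,0,0],[0,0,0]]]}}

```text
time_s: 47.35
ee_pos: [489.9, 54.9, 190.6]
ee_rot: [-179.9, -25.5, -0.0]
force: [-0.8, 0.1, 0.4]
gripper_width: 88.3
gripper_force: 0.0
```

```bash
cat > chk.py <<'E'
from ov import *
print(state()['ee_pos'].round(1),state()['force'].round(1))
F=[]
for i in range(2):
    for n in("scene","top"): F.append((n,grab_frame(n)))
L=[(x,y,z) for x in(-45,45) for y in(-28,28) for z in(0,60)]
for n,f in F:
    m=cv2.inRange(cv2.cvtColor(f,cv2.COLOR_BGR2HSV),(20,140,60),(35,255,255))
    q=proj(n,pose(677,55,77.5,0,L));a=(q.min(0)-15).astype(int);b=(q.max(0)+15).astype(int)
    p=np.argwhere(m[a[1]:b[1],a[0]:b[0]]>0)[:,::-1]+a
    print(n,"pred",q.min(0).round(1),q.max(0).round(1),"obs",np.percentile(p,[1,99],axis=0).tolist() if len(p) else None,len(p),p.mean(0).round(2) if len(p) else'')
for i in(0,1):print("motion px",cv2.absdiff(F[i][1],F[i+2][1]).max())
E
python3 chk.py
```

```text
[489.9  54.9 190.6] [-0.8  0.1  0.4]
scene pred [290.2 213.4] [322.2 246.4] obs [[292.0, 215.0], [322.0, 243.05999999999995]] 595 [306.85 230.09]
top pred [233.2 124.6] [252.1 158.3] obs [[235.0, 125.0], [251.0, 156.0]] 368 [242.76 143.79]
scene pred [290.2 213.4] [322.2 246.4] obs [[292.0, 215.92], [322.0, 243.08000000000004]] 593 [306.88 230.11]
top pred [233.2 124.6] [252.1 158.3] obs [[235.0, 125.0], [251.0, 156.0]] 366 [242.73 143.85]
motion px 33
motion px 15
```

The caddy is hanging where predicted in both views. I'll wait for any swing to die out, then check again.

Call:
{"name": "move_arm", "arguments": {"motion": [[88,[0,0,0],[0,0,0]],[88,[0,0,0],[0,0,0]],[88,[0,0,0],[0,0,0]],[88,[0,0,0],[0,0,0]],[88,[0,0,0],[0,0,0]],[88,[0,0,0],[0,0,0]],[88,[0,0,0],[0,0,0]],[88,[0,0,0],[0,0,0]],[88,[0,0,0],[0,0,0]],[88,[0,0,0],[0,0,0]],[88,[0,0,0],[0,0,0]],[88,[0,0,0],[0,0,0]],[88,[0,0,0],[0,0,0]],[88,[0,0,0],[0,0,0]],[88,[0,0,0],[0,0,0]],[88,[0,0,0],[0,0,0]],[88,[0,0,0],[0,0,0]],[88,[0,0,0],[0,0,0]],[88,[0,0,0],[0,0,0]],[88,[0,0,0],[0,0,0]]]}}

```text
time_s: 49.22
ee_pos: [489.9, 54.9, 190.8]
ee_rot: [-179.9, -25.5, -0.0]
force: [0.1, -0.7, 0.6]
gripper_width: 87.9
gripper_force: 0.0
```

Call:
{"name": "move_arm", "arguments": {"motion": [[88,[0,0,0],[0,0,0]],[88,[0,0,0],[0,0,0]],[88,[0,0,0],[0,0,0]],[88,[0,0,0],[0,0,0]],[88,[0,0,0],[0,0,0]],[88,[0,0,0],[0,0,0]],[88,[0,0,0],[0,0,0]],[88,[0,0,0],[0,0,0]],[88,[0,0,0],[0,0,0]],[88,[0,0,0],[0,0,0]],[88,[0,0,0],[0,0,0]],[88,[0,0,0],[0,0,0]],[88,[0,0,0],[0,0,0]],[88,[0,0,0],[0,0,0]],[88,[0,0,0],[0,0,0]],[88,[0,0,0],[0,0,0]],[88,[0,0,0],[0,0,0]],[88,[0,0,0],[0,0,0]],[88,[0,0,0],[0,0,0]],[88,[0,0,0],[0,0,0]]]}}

```text
time_s: 50.88
ee_pos: [489.9, 54.9, 190.8]
ee_rot: [-179.9, -25.5, -0.0]
force: [0.4, 0.6, 0.1]
gripper_width: 87.9
gripper_force: 0.0
```

```bash
python3 chk.py && python3 -c "
from workcell import *
print(state()['time_s']);print(job_done())"
```

```text
[489.9  54.9 190.8] [0.4 0.6 0.1]
scene pred [290.2 213.4] [322.2 246.4] obs [[292.0, 215.88], [321.12, 243.12]] 589 [306.82 230.1 ]
top pred [233.2 124.6] [252.1 158.3] obs [[235.0, 125.0], [251.0, 156.0]] 371 [242.74 143.76]
scene pred [290.2 213.4] [322.2 246.4] obs [[292.0, 215.87], [321.13, 243.13]] 588 [306.87 230.14]
top pred [233.2 124.6] [252.1 158.3] obs [[235.0, 125.0], [251.0, 156.0]] 368 [242.71 143.85]
motion px 32
motion px 15
51.0833
the job is handed in; nothing more can be done
None
```

I handed the job in at 51 s: the S-hook hangs on the rail and the caddy hangs still by its handle in the lower curl, but the fingers pushed on the parking stand's bar with about 33 N while I lifted the hook off, and the caddy was set on the riser and regripped twice.

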